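# Set out the wheel-bearing job

### The job

Set out the wheel-bearing job on the rubber mat: put the bearing flat on the hub over its spindle and the large hexagon nut flat on top of the bearing, also over the spindle. Stand the dust cap, dome up, halfway between the hub and the grooved block, in line with them, and stand the jar upright behind the cap, square to that row on the side away from the robot, with 100 mm between the centres of cap and jar. Leave the socket, the spanner and the carton where they are, let go of everything and move clear.

Things in the scene. Friction and masses are not known exactly. Their poses are not given: they have to be found in the camera images.
- mat: black rubber bench mat, fixed, 280 x 380 x 2 mm. Origin at the centre of its underside, on the bench. Its y axis runs along its long side, to the robot's left; its x axis points to its far side, away from the robot (the mat is turned by up to 0.3 rad). Hub and block stand on its middle line at y = +130 mm and y = -130 mm (which is where varies), so the point halfway between them is the mat's centre, and behind means towards the mat's +x. The mat's top is 2 mm above the bench.
- hub: steel wheel hub, fixed on the mat. Origin at the centre of its underside, z up along its axis. Dark flange disc of diameter 120 mm, 12 mm high, with five studs of diameter 12 mm on a circle of radius 46 mm, reaching 20 mm high; in the middle a boss of diameter 54 mm whose flat top, the seat, is 35 mm above the origin; from it rises a spindle of diameter 20 mm to 65 mm above the origin.
- block: grey painted steel block, fixed on the mat, 70 x 70 mm and 40 mm high, with a groove 24 mm wide and 22 mm deep across its top. Origin at the centre of its underside.
- bearing_center (a point): the bearing, a loose steel ring lying flat with a dark seal line on its face: outer diameter 62 mm, bore 34 mm, 18 mm high, 0.2 kg. The point is its centre, half-way up; z is its axis.
- nut_center (a point): the large hexagon nut, loose, steel, lying flat: 46 mm across flats, 53 mm across corners, bore 30 mm, 22 mm high, 0.15 kg. (A small nut, 24 mm across flats, also lies about and is not wanted.) The point is its centre, half-way up; z is its axis, and its x axis points square to one of its flats (so flats face every 60 degrees from there).
- cap_center (a point): the dust cap, loose, bare aluminium, round, diameter 50 mm with straight sides up to 20 mm and a dome up to 32 mm, standing dome up, 0.06 kg. The point is its centre, 16 mm above its underside; z up.
- jar_center (a point): the jar, loose, closed, clear with a white lid and a paper label, diameter 58 mm, 62 mm high, standing upright, 0.18 kg. The point is its centre, 31 mm above its underside; z up.
- socket: bystander: deep steel socket standing upright, diameter 30 mm, 58 mm high. Origin at the centre of its underside. Must be left alone.
- wrench: bystander: steel spanner, 170 mm long and thin, lying on the mat along the mat's near (robot side) edge, about 110 mm from its middle line. Origin on its underside at mid-length, its length along its own x. Must be left alone.
- carton: bystander: plain cardboard carton 60 x 90 x 45 mm on the bench to the right. Origin at the centre of its underside. Must be left alone.
Not all that is in view belongs to the job. Leave any brown look-alike of the part that bears bearing_center alone. Leave any green look-alike of the part that bears nut_center alone.

How it is judged:
By the outcome, as a careful person would: the job done as asked, in the order asked, and still so for the second after the job is handed in, with the robot touching nothing.
It also fails if it takes over 109 s, if anything falls off the work surface, if the arm or the gripper's body presses on something with over 40 N, if the wrist force passes 120 N, or if a joint passes its speed limit or range.

### The arm

A 6-joint arm with a two-finger parallel gripper is mounted at the origin on the work surface. World frame = base frame: x ahead of the robot, y to its left, z up, the work surface at z = 0. Lengths are in m, angles in degrees, forces in N, time in s.
With the tool pointing down it reaches from about 0.275 to 0.775 m from the base axis. Payload 14.6 kg.
Tool frame: the origin (TCP) lies midway between the tips of the shut fingers; the grasp point (between the pads) lies 19 mm behind it; z points along the fingers, y is the line along which they close (so a half turn about z gives the same grasp; the last joint's range is limited). The gripper opens to 85 mm and grips with 20 to 120 N. Pads are 22 mm wide; open, the fingers measure 114 mm over their backs; the gripper's body (76 mm by 85 mm) begins 54 mm behind the grasp point. The pads swing forward as they close: fully open they stand 13 mm farther back than shut.
Start: joints at [57.279, 15.075, -2.767, 72.158, 0, 81.102], TCP at [0.212, 0.48, 0.231] pointing down, gripper open.
Joint ranges: [-151.79, 151.79], [-50.71, 97.33], [-67.44, 78.34], [-121.81, 120.89], [-77.56, 73.72], [-180, 180]. Speed limits (degrees/s): [108.29, 108.29, 147.25, 159.86, 180, 180].

### API

Orientations are given as a 3x3 rotation matrix whose columns are the frame's x, y, z axes.
In Python, from station import robot gives the robot as it stands. The module is installed in compiled form; this text tells all that it offers.
- The arm moves only by the tool apply_moves, never from a script. Its argument "steps" is a list of rows, each an object of numbers: "wx", "wy", "wz": the turn, a rotation vector about the tool's x, y, z in rad; "dx", "dy", "dz": the shift along the tool's x, y, z in cm; "fingers": the closure, from -1 (fully open) to 1 (shut), so that 0 is half open. In form: [{"wx": .., "wy": .., "wz": .., "dx": .., "dy": .., "dz": .., "fingers": ..}, ...]. A call has exactly 5 rows; each row is the pose to reach, as a shift and turn from the pose commanded when the call began, along the tool's axes at that moment; what a row does not reach only later rows make up. A row lasts 1/12 s, in which the tool goes at most 41.7 mm and 7.16 degrees, less where a joint would pass 70% of its speed; a pose out of reach is approached as far as the arm can. A call with a gripper value outside its range is refused whole. The fingers move at their own pace and stop on an object; "newtons" is the grip in N (left out, the last holds). Time passes only in rows, so rows that repeat a pose let the fingers close, or fill a call up. It gives the time, the measured TCP pose, the force, the opening and the grip force at its end, in the units of the state.
- robot.read_state(): the state, without advancing time (a new reading comes with each control period).
- robot.read_camera(name): name is "side" or "top" or "wrist"; returns a dict with "frame" (420x560x3 uint8, red, green, blue), "z_map" (420x560 float32, m along the optical axis (not along the pixel's ray), 0 where there is no reading), "vertical_fov" (degrees; the focal length in pixels is half the picture's height over the tangent of half this angle, whatever the lens; pixels are square), "cx", "cy" (the principal point, pixels), "distortion" ([k1, k2, p1, p2, k3] as OpenCV has them; the pictures are not rectified), "world_from_camera" (4x4, takes a point from camera to world coordinates). Camera axes: x right, y up, looking along -z (the intrinsics and any distortion apply to the point x, -y, -z); pixel columns grow to the right and rows downward; lengths in m; the calibration is good to about 2 mm. A picture is of the moment at which its call begins.
- robot.job_done(): hands the job in; it is judged then, once.
The state is a dict: "clock": time; "joint_positions": joint angles; "qvel": joint speeds; "joint_torque": joint torques, N m; "tool_pos": TCP position; "eef_rot": TCP orientation; "contact_force": force on the tool from outside, world axes, zero at the start; "wrist_torque": the same for the moment, N m; "opening": opening from 0.0 (shut) to 1.0 (fully open); "finger_force": force on a finger pad.
Only numpy, scipy, OpenCV 4.12 (cv2) and the standard library are available. Lean on these libraries where they do the work, as an engineer would, in place of code of your own. Each camera call takes 0.05 s, during which the arm holds its last target. There are 200 camera calls.

## Working session

There is one attempt and no reset: what is moved stays moved. The work goes in short steps, Python scripts to look and compute and a tool call to move; the robot and the scene stay as the last step left them, time stands still between calls to the robot, and variables do not carry over. Pictures are saved under pics/ and viewed, at most 14 in all, crops included, and the job is handed in when it is done.

Besides the shell and the picture viewer there is one more tool, called after ">>>" by a JSON object that holds its "api" and its "payload". apply_moves: Moves the arm, as the interface text tells. Its arguments: {"type":"object","properties":{"steps":{"type":"array"},"newtons":{"type":"number"}},"required":["steps"]}

```bash
mkdir -p pics; cat > h.py <<'E'
import numpy as np,cv2,pickle
from station import robot
def shot(n,f):
    c=robot.read_camera(n); pickle.dump(c,open(f'pics/{f}.pkl','wb')); cv2.imwrite(f'pics/{f}.png',c['frame'][:,:,::-1]); return c
def load(f): return pickle.load(open(f'pics/{f}.pkl','rb'))
def K(c):
    f=c['frame'].shape[0]/2/np.tan(np.radians(c['vertical_fov'])/2); return np.array([[f,0,c['cx']],[0,f,c['cy']],[0,0,1.]])
def ray(c,u,v):
    p=cv2.undistortPoints(np.array([[[u,v]]],float),K(c),np.array(c['distortion'],float))[0,0]
    T=np.array(c['world_from_camera']); return T[:3,3],T[:3,:3]@np.array([p[0],-p[1],-1.])
def atz(c,u,v,z):
    o,d=ray(c,u,v); return o+d*(z-o[2])/d[2]
def dep(c,u,v):
    o,d=ray(c,u,v); return o+d*c['z_map'][int(round(v)),int(round(u))]
def tri(*l): # (c,u,v)...
    A=0;b=0
    for c,u,v in l:
        o,d=ray(c,u,v); d=d/np.linalg.norm(d); P=np.eye(3)-np.outer(d,d); A=A+P;b=b+P@o
    return np.linalg.solve(A,b)
def proj(c,p):
    T=np.linalg.inv(np.array(c['world_from_camera'])); q=T[:3,:3]@np.array(p)+T[:3,3]
    return cv2.projectPoints(np.array([[q[0],-q[1],-q[2]]]),np.zeros(3),np.zeros(3),K(c),np.array(c['distortion'],float))[0].ravel()
E
python3 - <<'E'
from h import *
np.set_printoptions(precision=3,suppress=True)
for n in('top','side'):
    c=shot(n,n+'0');print(n,c['vertical_fov'],c['distortion'],np.array(c['world_from_camera']))
s=robot.read_state();print(s['clock'],s['tool_pos'],np.array(s['eef_rot']),s['opening'])
E
```

```text
top 46.20996060211388 [-0.155  0.     0.     0.     0.   ] [[-0.014  0.987 -0.16   0.303]
 [-1.    -0.016 -0.013 -0.072]
 [-0.016  0.159  0.987  1.285]
 [ 0.     0.     0.     1.   ]]
side 55.00811529259975 [0.019 0.    0.    0.    0.   ] [[ 0.936  0.224 -0.271  0.183]
 [-0.351  0.6   -0.719 -0.922]
 [ 0.001  0.768  0.64   0.783]
 [ 0.     0.     0.     1.   ]]
0.1 [0.212 0.48  0.231] [[-0.915  0.404 -0.   ]
 [ 0.404  0.915 -0.001]
 [ 0.    -0.001 -1.   ]] 0.9990332819881867
```

View pics/top0.png

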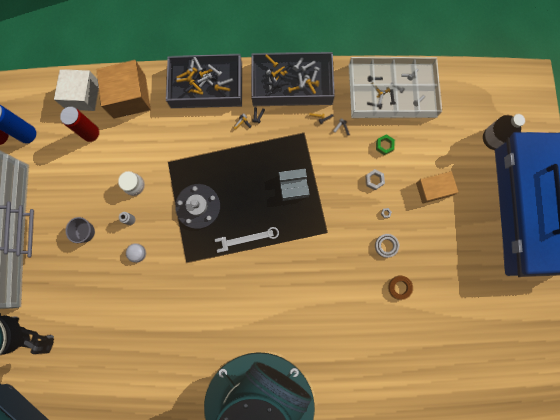

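View pics/side0.png

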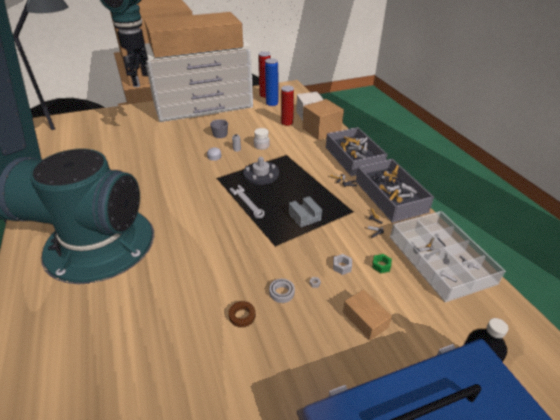

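Top view: jar (131,184), socket (127,218), cap (136,253), hub (197,205), block (293,184), spanner (247,239). Bearing candidates are the steel ring (387,246) and the brown ring (400,288). Nut candidates are large steel (375,180), small (386,213) and green (385,145). Cap candidates are aluminium (136,253) and a dark cup (80,230). I choose steel ring, large steel nut, aluminium cap and white-lid jar, and check them close up.

```bash
python3 - <<'E'
from h import *
a=load('top0')['frame'][:,:,::-1];b=load('side0')['frame'][:,:,::-1]
R=lambda i,x,y:cv2.resize(i[y:y+75,x:x+100],(400,300),interpolation=cv2.INTER_CUBIC)
t=np.vstack([np.hstack([R(a,100,175),R(a,340,165+10)]),np.hstack([R(b,195,110),R(b,255,245)])])
t2=np.vstack([np.hstack([R(a,150,168),R(a,245,150)]),np.hstack([R(b,220,140),R(b,270,180)])])
cv2.imwrite('pics/c1.png',t);cv2.imwrite('pics/c2.png',t2)
E
```

```text
(no output)
```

View pics/c1.png

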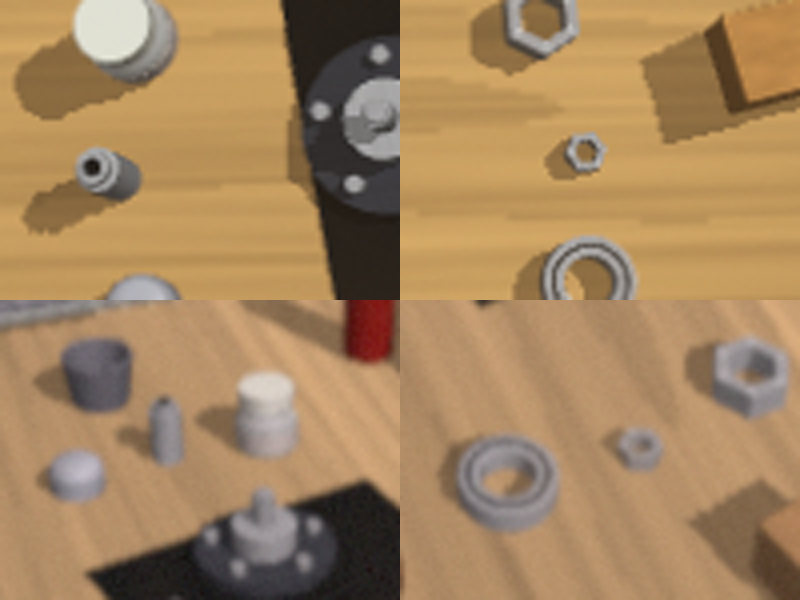

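View pics/c2.png

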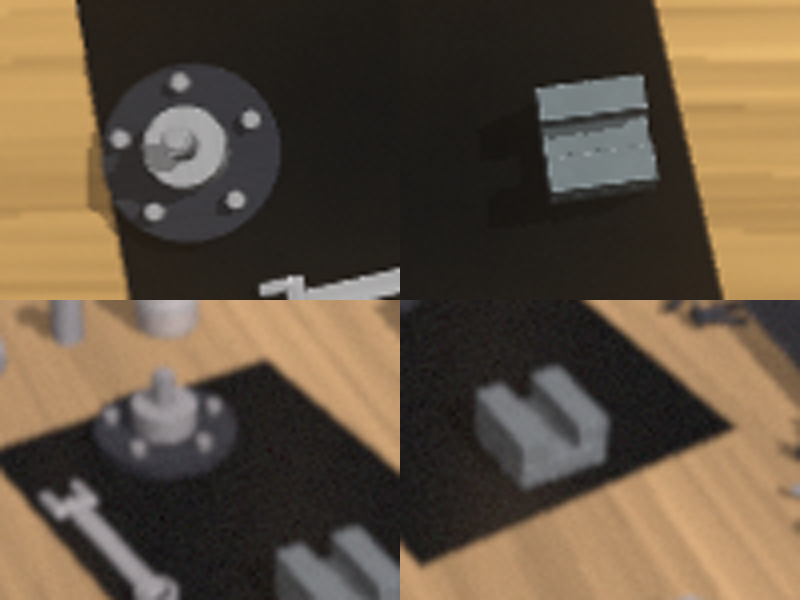

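The choices hold: the chosen ring has the seal line, the nut is the large steel one, and the cap is domed aluminium. Now a rough measurement of everything.

```bash
python3 - <<'E'
from h import *
np.set_printoptions(precision=4,suppress=True)
t=load('top0');s=load('side0')
A=lambda x,y,ox,oy,qx=0,qy=0:((x-qx+.5)/4-.5+ox,(y-qy+.5)/4-.5+oy)
P={'bearing top':((387,246-.5),A(507,474,255,245,400,300),.018),
'nut top':((374.7,180),A(751,362,255,245,400,300),.022),
'cap top':((136,252),A(76,462,195,110,0,300),.032),
'jar lid':(A(112,30,100,175),A(266,388,195,110,0,300),.062),
'socket top':(A(92,168,100,175),A(166,402,195,110,0,300),.058),
'spindle top':(A(179,138,150,168),A(162,375,220,140,0,300),.067),
'seat':(A(184,146,150,168),A(165,413,220,140,0,300),.037)}
for k,(a,b,z) in P.items(): print(k,'tri',tri((t,*a),(s,*b)),'atz',atz(t,*a,z),atz(s,*b,z),'dep',dep(t,*a))
g=t['frame'].max(2); m=np.zeros(g.shape,np.uint8); m[125:270,160:335]=(g[125:270,160:335]<70)*255
m=cv2.morphologyEx(m,cv2.MORPH_CLOSE,np.ones((25,25)))
m=cv2.morphologyEx(m,cv2.MORPH_OPEN,np.ones((25,25)))
cs=max(cv2.findContours(m,0,2)[0],key=cv2.contourArea)
q=cv2.approxPolyDP(cs,12,True)[:,0];W=np.array([atz(t,*p,.002) for p in q]);print(q,W)
for p in [A(535,88,245,150,400),A(642,74,245,150,400),A(658,180,245,150,400),A(551,193,245,150,400)]: print('block top',atz(t,*p,.042),dep(t,p[0],p[1]))
E
```

```text
bearing top tri [ 0.407  -0.338   0.0174] atz [ 0.4059 -0.3376  0.018 ] [ 0.4079 -0.3385  0.018 ] dep [ 0.4075 -0.3416 -0.0014]
nut top tri [ 0.5811 -0.313   0.0246] atz [ 0.5788 -0.3125  0.022 ] [ 0.5856 -0.3112  0.022 ] dep [ 0.583  -0.3162  0.0027]
cap top tri [0.3979 0.3123 0.0325] atz [0.3974 0.3125 0.032 ] [0.3986 0.313  0.032 ] dep [0.3972 0.3115 0.0351]
jar lid tri [0.5795 0.3312 0.0607] atz [0.5763 0.3313 0.062 ] [0.5818 0.3289 0.062 ] dep [0.5755 0.3302 0.0654]
socket top tri [0.4888 0.342  0.0585] atz [0.4867 0.3426 0.058 ] [0.4912 0.3428 0.058 ] dep [0.4864 0.3418 0.0602]
spindle top tri [0.5198 0.1542 0.0657] atz [0.5196 0.1539 0.067 ] [0.5192 0.1523 0.067 ] dep [0.5191 0.1533 0.0701]
seat tri [0.5221 0.1582 0.0253] atz [0.5196 0.1561 0.037 ] [0.5173 0.1415 0.037 ] dep [0.5153 0.1515 0.0621]
[[304 138]
 [173 161]
 [185 255]
 [321 233]] [[ 0.7026 -0.1298  0.002 ]
 [ 0.6456  0.2266  0.002 ]
 [ 0.3907  0.1894  0.002 ]
 [ 0.4434 -0.1683  0.002 ]]
block top [ 0.6006 -0.0594  0.042 ] [ 0.61   -0.059   0.0024]
block top [ 0.6087 -0.1289  0.042 ] [ 0.6104 -0.1293  0.0351]
block top [ 0.5386 -0.1375  0.042 ] [ 0.5453 -0.1394  0.0067]
block top [ 0.5312 -0.0687  0.042 ] [ 0.5376 -0.0686  0.0075]
```

>>> {"api": "apply_moves", "payload": {"steps": [{"wz": -0.08, "dx": -3.9, "dy": -0.46}, {"wz": -0.166, "dx": -7.8, "dy": -0.9}, {"wz": -0.25, "dx": -11.7, "dy": -1.37}, {"wz": -0.33, "dx": -15.6, "dy": -1.8}, {"wz": -0.415, "dx": -19.6, "dy": -2.28}]}}

```text
schema error: expected keys wx, wy, wz, dx, dy, dz, fingers
```

>>> {"api": "apply_moves", "payload": {"steps": [{"dx": -2.8, "dy": -3, "dz": -0.5}, {"dx": -5.6, "dy": -6, "dz": -1}, {"dx": -8, "dy": -9, "dz": -1.5}, {"dx": -9.5, "dy": -12, "dz": -2}, {"dx": -9.5, "dy": -12, "dz": -2}]}}

```text
schema error: expected keys wx, wy, wz, dx, dy, dz, fingers
```

```bash
python3 - <<'E'
from h import *
np.set_printoptions(precision=3,suppress=True)
c=shot('wrist','w1');print(c['vertical_fov'],c['distortion'],np.array(c['world_from_camera']))
s=robot.read_state();print(s['clock'],s['tool_pos'],np.array(s['eef_rot']),s['opening'],s['contact_force'])
for n,p in dict(hub=(.519,.154,.067),cap=(.398,.312,.032),jar=(.578,.331,.062)).items(): print(n,proj(c,p))
E
```

```text
69.59116411681926 [-0.057  0.     0.     0.     0.   ] [[ 0.403 -0.866 -0.294  0.136]
 [ 0.915  0.382  0.129  0.515]
 [ 0.001 -0.321  0.947  0.374]
 [ 0.     0.     0.     1.   ]]
0.15 [0.212 0.48  0.231] [[-0.915  0.404 -0.   ]
 [ 0.404  0.915 -0.001]
 [ 0.    -0.001 -1.   ]] 1.0010175205876655 [-0.528 -0.623 -0.057]
hub [167.237 446.93 ]
cap [223.784 345.366]
jar [286.128 438.65 ]
```

View pics/w1.png

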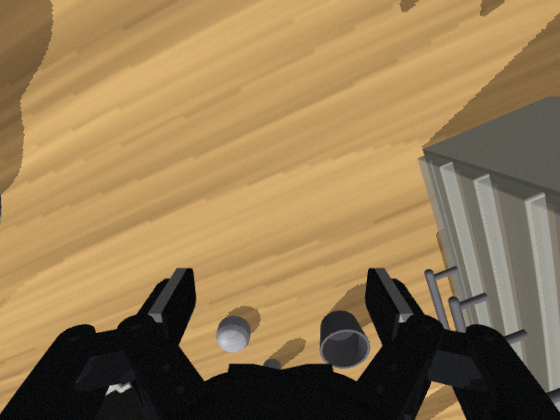

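The wrist view shows the cap at (233,333) and the dark cup at (345,340). The camera sits on the tool's +x side, so I look from beyond objects.

>>> {"api": "apply_moves", "payload": {"steps": [{"wx": 0, "wy": 0, "wz": -0.08, "dx": -3.9, "dy": -0.46, "dz": 0, "fingers": -1}, {"wx": 0, "wy": 0, "wz": -0.166, "dx": -7.8, "dy": -0.9, "dz": 0, "fingers": -1}, {"wx": 0, "wy": 0, "wz": -0.25, "dx": -11.7, "dy": -1.37, "dz": 0, "fingers": -1}, {"wx": 0, "wy": 0, "wz": -0.33, "dx": -15.6, "dy": -1.8, "dz": 0, "fingers": -1}, {"wx": 0, "wy": 0, "wz": -0.415, "dx": -19.6, "dy": -2.28, "dz": 0, "fingers": -1}]}}

```text
clock: 0.57
tool_pos: [0.3834, 0.379, 0.2312]
eef_rot: [[-1.0, -0.003, -0.0], [-0.003, 1.0, -0.0], [0.0, -0.0, -1.0]]
contact_force: [0.4, 1.4, 0.6]
opening: 1.001
finger_force: 0.0
```

>>> {"api": "apply_moves", "payload": {"steps": [{"wx": 0, "wy": 0, "wz": 0, "dx": -2.5, "dy": -2.8, "dz": -0.7, "fingers": -1}, {"wx": 0, "wy": 0, "wz": 0, "dx": -5, "dy": -5.6, "dz": -1.4, "fingers": -1}, {"wx": 0, "wy": 0, "wz": 0, "dx": -7.5, "dy": -8.4, "dz": -2, "fingers": -1}, {"wx": 0, "wy": 0, "wz": 0, "dx": -10, "dy": -11, "dz": -2.5, "fingers": -1}, {"wx": 0, "wy": 0, "wz": 0, "dx": -12, "dy": -13, "dz": -3, "fingers": -1}]}}

```text
clock: 0.98
tool_pos: [0.5035, 0.2479, 0.2614]
eef_rot: [[-1.0, 0.002, -0.0], [0.002, 1.0, -0.0], [0.0, -0.0, -1.0]]
contact_force: [0.4, 0.5, -1.2]
opening: 1.002
finger_force: 0.0
```

```bash
python3 - <<'E'
from h import *
c=shot('wrist','w2')
s=robot.read_state();print(s['clock'],s['tool_pos'],np.array(s['eef_rot']).round(3).tolist(),s['contact_force'])
E
```

```text
1.0333 [0.50642718 0.24561921 0.26176938] [[-1.0, 0.004, 0.002], [0.004, 1.0, -0.001], [-0.002, -0.001, -1.0]] [ 1.07202049 -4.7632274  -0.35227029]
```

>>> {"api": "apply_moves", "payload": {"steps": [{"wx": 0, "wy": 0, "wz": 0, "dx": -2.5, "dy": -2.8, "dz": 0, "fingers": -1}, {"wx": 0, "wy": 0, "wz": 0, "dx": -5, "dy": -5.6, "dz": 0, "fingers": -1}, {"wx": 0, "wy": 0, "wz": 0, "dx": -7.5, "dy": -8.4, "dz": 0, "fingers": -1}, {"wx": 0, "wy": 0, "wz": 0, "dx": -9, "dy": -11, "dz": 0, "fingers": -1}, {"wx": 0, "wy": 0, "wz": 0, "dx": -10, "dy": -13, "dz": 0, "fingers": -1}]}}

```text
clock: 1.45
tool_pos: [0.6032, 0.1179, 0.2605]
eef_rot: [[-1.0, 0.002, -0.001], [0.002, 1.0, -0.0], [0.001, -0.0, -1.0]]
contact_force: [1.1, -0.3, 0.7]
opening: 0.998
finger_force: 0.0
```

```bash
python3 - <<'E'
from h import *
c=shot('wrist','w3')
s=robot.read_state();print(s['clock'],s['tool_pos'],np.array(s['eef_rot']).round(3).tolist(),s['contact_force'])
a=cv2.imread('pics/w2.png');b=cv2.imread('pics/w3.png')
cv2.imwrite('pics/v23.png',np.vstack([cv2.resize(x[:,:],(560,420))[130:420] for x in(a,b)]))
E
```

```text
1.5 [0.60427772 0.11533952 0.26026344] [[-1.0, 0.004, -0.001], [0.004, 1.0, -0.001], [0.001, -0.001, -1.0]] [ 0.16231293 -4.11636173 -0.44051392]
```

View pics/v23.png

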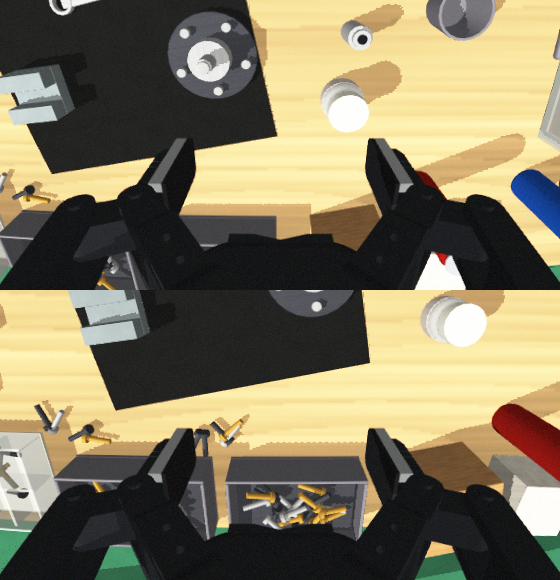

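The wrist views show the hub boss near (209,191) in w2, the jar lid at (348,243) in w2, and block and hub in w3. Check against the estimates.

```bash
python3 - <<'E'
from h import *
np.set_printoptions(precision=4,suppress=True)
a=load('w2');b=load('w3')
print('seat',atz(a,209,191,.037),'flange',atz(a,212,185,.014),'jar',atz(a,348,243,.062),atz(b,463,451-290-0+0,.062))
for c in(a,b):
  for p in [(.519,.154,.067),(.578,.331,.062),(.570,-.0985,.042),(.398,.312,.032),(.604,.115,0)]: print(p,proj(c,p))
i=cv2.imread('pics/w3.png');cv2.imwrite('pics/v3.png',cv2.resize(i[0:210,20:480],(800,365),interpolation=cv2.INTER_CUBIC))
E
```

```text
seat [0.5207 0.1604 0.037 ] flange [0.5187 0.1595 0.014 ] jar [0.5814 0.3349 0.062 ] [0.5774 0.3321 0.062 ]
(0.519, 0.154, 0.067) [197.7277 196.3555]
(0.578, 0.331, 0.062) [345.1037 240.5334]
(0.57, -0.0985, 0.042) [ 23.0599 228.1651]
(0.398, 0.312, 0.032) [333.4162  87.2035]
(0.604, 0.115, 0) [188.2716 239.1778]
(0.519, 0.154, 0.067) [311.894  106.2142]
(0.578, 0.331, 0.062) [461.975  161.4854]
(0.57, -0.0985, 0.042) [ 99.9922 152.7168]
(0.398, 0.312, 0.032) [455.192   -5.9807]
(0.604, 0.115, 0) [276.2718 172.177 ]
```

View pics/v3.png

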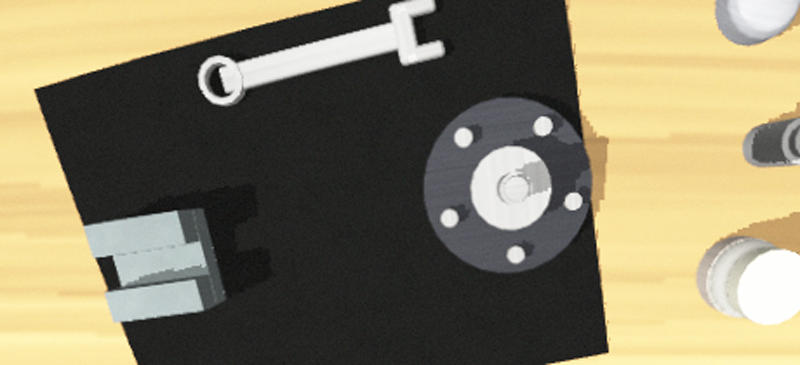

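```bash
python3 - <<'E'
from h import *
np.set_printoptions(precision=4,suppress=True)
b=load('w3');f=lambda x,y:((x+.5)/1.739-.5+20,(y+.5)/1.739-.5)
print('spindle',atz(b,*f(516,187),.067),'seat',atz(b,*f(511,187),.037),'flange',atz(b,*f(508,185),.014))
print('block',[atz(b,*f(*p),.042) for p in((84,226),(180,210),(207,307),(115,322))],atz(b,*f(147,266),.042))
print('mat',[atz(b,*f(*p),.002) for p in((36,89),(608,352),(567,0),(138,365))])
E
```

```text
spindle [0.5201 0.1589 0.067 ] seat [0.5201 0.1591 0.037 ] flange [0.5187 0.1594 0.014 ]
block [array([ 0.5419, -0.1336,  0.042 ]), array([ 0.5329, -0.0634,  0.042 ]), array([ 0.5996, -0.0542,  0.042 ]), array([ 0.6101, -0.1246,  0.042 ])] [ 0.5701 -0.093   0.042 ]
mat [array([ 0.4465, -0.1798,  0.002 ]), array([0.6462, 0.2451, 0.002 ]), array([0.3985, 0.1972, 0.002 ]), array([ 0.6566, -0.1393,  0.002 ])]
```

```bash
python3 - <<'E'
from h import *
np.set_printoptions(precision=4,suppress=True)
a=load('w3');b=shot('wrist','w3b')
s=robot.read_state();print(s['clock'],s['tool_pos'])
print(np.array(b['world_from_camera'])-np.array(a['world_from_camera']))
g=[cv2.cvtColor(x['frame'],cv2.COLOR_RGB2GRAY)[20:200].astype(np.float32) for x in(a,b)]
print(cv2.phaseCorrelate(*g))
E
```

```text
1.55 [0.6032 0.1173 0.2604]
[[ 0.0018  0.     -0.0001  0.001 ]
 [-0.      0.0014  0.0015 -0.0023]
 [-0.001  -0.0001 -0.     -0.0003]
 [ 0.      0.      0.      0.    ]]
((1.8852285139684, -0.9076366139435095), 1.0146892171583057)
```

>>> {"api": "apply_moves", "payload": {"steps": [{"wx": 0, "wy": 0, "wz": 0, "dx": 1, "dy": -3.9, "dz": 0, "fingers": -1}, {"wx": 0, "wy": 0, "wz": 0, "dx": 2, "dy": -7.9, "dz": 0, "fingers": -1}, {"wx": 0, "wy": 0, "wz": 0, "dx": 3, "dy": -11.9, "dz": 0, "fingers": -1}, {"wx": 0, "wy": 0, "wz": 0, "dx": 4, "dy": -15.9, "dz": 0, "fingers": -1}, {"wx": 0, "wy": 0, "wz": 0, "dx": 5, "dy": -20, "dz": 0, "fingers": -1}]}}

```text
clock: 1.97
tool_pos: [0.5509, -0.0801, 0.2613]
eef_rot: [[-1.0, -0.0, 0.0], [-0.0, 1.0, 0.0], [-0.0, 0.0, -1.0]]
contact_force: [1.6, 0.7, 0.4]
opening: 0.999
finger_force: 0.0
```

>>> {"api": "apply_moves", "payload": {"steps": [{"wx": 0, "wy": 0, "wz": 0, "dx": 1, "dy": -4, "dz": 0, "fingers": -1}, {"wx": 0, "wy": 0, "wz": 0, "dx": 2, "dy": -8, "dz": 0, "fingers": -1}, {"wx": 0, "wy": 0, "wz": 0, "dx": 3, "dy": -12, "dz": 0, "fingers": -1}, {"wx": 0, "wy": 0, "wz": 0, "dx": 4, "dy": -16, "dz": 0, "fingers": -1}, {"wx": 0, "wy": 0, "wz": 0, "dx": 5, "dy": -20, "dz": 0, "fingers": -1}]}}

```text
clock: 2.38
tool_pos: [0.5009, -0.2804, 0.2614]
eef_rot: [[-1.0, 0.0, 0.0], [0.0, 1.0, 0.0], [-0.0, 0.0, -1.0]]
contact_force: [1.2, 0.0, 0.1]
opening: 1.005
finger_force: 0.0
```

>>> {"api": "apply_moves", "payload": {"steps": [{"wx": 0, "wy": 0, "wz": 0, "dx": 0.7, "dy": -2.3, "dz": 0, "fingers": -1}, {"wx": 0, "wy": 0, "wz": 0, "dx": 1.3, "dy": -4.3, "dz": 0, "fingers": -1}, {"wx": 0, "wy": 0, "wz": 0, "dx": 1.3, "dy": -4.3, "dz": 0, "fingers": -1}, {"wx": 0, "wy": 0, "wz": 0, "dx": 1.3, "dy": -4.3, "dz": 0, "fingers": -1}, {"wx": 0, "wy": 0, "wz": 0, "dx": 1.3, "dy": -4.3, "dz": 0, "fingers": -1}]}}

```text
clock: 2.8
tool_pos: [0.4889, -0.3213, 0.2613]
eef_rot: [[-1.0, 0.0, -0.0], [0.0, 1.0, 0.0], [0.0, 0.0, -1.0]]
contact_force: [-0.3, 0.7, 0.2]
opening: 1.001
finger_force: 0.0
```

```bash
python3 - <<'E'
from h import *
c=shot('wrist','w4')
s=robot.read_state();print(s['clock'],s['tool_pos'],np.array(s['eef_rot']).round(3).tolist(),s['contact_force'],s['opening'])
print(proj(c,(.407,-.338,.018)),proj(c,(.581,-.313,.022)))
i=cv2.imread('pics/w4.png');cv2.imwrite('pics/v4.png',cv2.resize(i[30:330,120:480],(720,600),interpolation=cv2.INTER_CUBIC))
E
```

```text
2.85 [ 0.4890749  -0.32109869  0.26133826] [[-1.0, -0.0, 0.0], [-0.0, 1.0, 0.0], [-0.0, 0.0, -1.0]] [ 0.42143658 -0.18533238  0.45076288] 0.999083918315066
[264.41668838 108.25965962] [284.31655812 240.23053815]
```

View pics/v4.png

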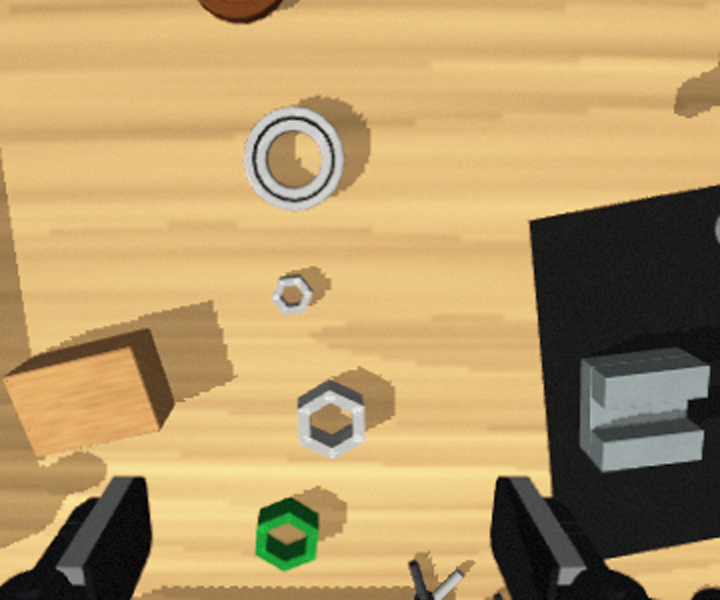

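Bearing with seal line is at (267,109) in w4, large nut at (285,242) with flats left and right (square to tool y), the green nut below, the brown ring at top.

```bash
python3 - <<'E'
from h import *
np.set_printoptions(precision=4,suppress=True)
c=load('w4');t=load('top0');s=load('side0')
f=lambda x,y:((x+.5)/2-.5+120,(y+.5)/2-.5+30)
print('bearing',atz(c,*f(294,158),.018),tri((c,*f(294,158)),(t,387,245.5),(s,281.4,288.2)))
print('nut',atz(c,*f(331,424),.022),tri((c,*f(331,424)),(t,374.7,180)))
print('block',[atz(c,*f(*p),.042) for p in((600,377),(708,366))])
E
```

```text
bearing [ 0.4076 -0.3352  0.018 ] [ 0.4074 -0.3368  0.0162]
nut [ 0.5833 -0.3117  0.022 ] [ 0.577  -0.3111  0.0339]
block [array([ 0.5413, -0.1378,  0.042 ]), array([ 0.5338, -0.0662,  0.042 ])]
```

>>> {"api": "apply_moves", "payload": {"steps": [{"wx": 0, "wy": 0, "wz": 0, "dx": 2.5, "dy": -0.5, "dz": 2.5, "fingers": -1}, {"wx": 0, "wy": 0, "wz": 0, "dx": 5, "dy": -1, "dz": 5, "fingers": -1}, {"wx": 0, "wy": 0, "wz": 0, "dx": 7, "dy": -1.5, "dz": 7.5, "fingers": -1}, {"wx": 0, "wy": 0, "wz": 0, "dx": 8.15, "dy": -1.5, "dz": 10, "fingers": -1}, {"wx": 0, "wy": 0, "wz": 0, "dx": 8.15, "dy": -1.5, "dz": 12, "fingers": -1}]}}

```text
clock: 3.27
tool_pos: [0.4054, -0.3357, 0.1401]
eef_rot: [[-1.0, 0.001, -0.001], [0.001, 1.0, 0.001], [0.001, 0.001, -1.0]]
contact_force: [1.3, 0.2, -0.2]
opening: 1.0
finger_force: 0.0
```

>>> {"api": "apply_moves", "payload": {"steps": [{"wx": 0, "wy": 0, "wz": 0, "dx": 0, "dy": 0, "dz": 3.5, "fingers": -1}, {"wx": 0, "wy": 0, "wz": 0, "dx": 0, "dy": 0, "dz": 7, "fingers": -1}, {"wx": 0, "wy": 0, "wz": 0, "dx": 0, "dy": 0, "dz": 9, "fingers": -1}, {"wx": 0, "wy": 0, "wz": 0, "dx": 0, "dy": 0, "dz": 10, "fingers": -1}, {"wx": 0, "wy": 0, "wz": 0, "dx": 0, "dy": 0, "dz": 10, "fingers": -1}]}}

```text
clock: 3.68
tool_pos: [0.4068, -0.3351, 0.0394]
eef_rot: [[-1.0, -0.001, -0.002], [-0.001, 1.0, 0.003], [0.002, 0.003, -1.0]]
contact_force: [-0.7, -0.5, -0.2]
opening: 1.005
finger_force: 0.0
```

```bash
python3 - <<'E'
from h import *
c=shot('wrist','w5')
s=robot.read_state();print(s['clock'],s['tool_pos'],s['contact_force'],s['opening'])
print(proj(c,(.4075,-.3365,.018)))
i=cv2.imread('pics/w5.png');cv2.imwrite('pics/v5.png',i)
E
```

```text
3.7333 [ 0.40729232 -0.33590875  0.04084063] [ 0.26894232 -0.50599462  0.56910699] 1.000629265721292
[274.31752437 252.72495493]
```

View pics/v5.png

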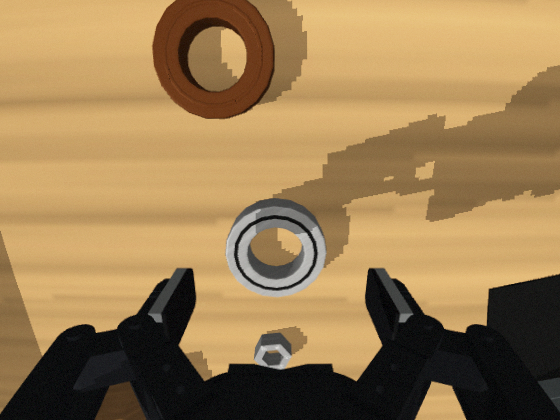

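Bearing top is at (276,253), as predicted, and centred between the pads. Descend and grip.

>>> {"api": "apply_moves", "payload": {"steps": [{"wx": 0, "wy": 0, "wz": 0, "dx": 0, "dy": 0, "dz": 1.5, "fingers": -1}, {"wx": 0, "wy": 0, "wz": 0, "dx": 0, "dy": 0, "dz": 3, "fingers": -1}, {"wx": 0, "wy": 0, "wz": 0, "dx": 0, "dy": 0, "dz": 3.8, "fingers": -1}, {"wx": 0, "wy": 0, "wz": 0, "dx": 0, "dy": 0, "dz": 4.0, "fingers": -1}, {"wx": 0, "wy": 0, "wz": 0, "dx": 0, "dy": 0, "dz": 4.0, "fingers": -1}], "newtons": 40}}

```text
clock: 4.15
tool_pos: [0.4075, -0.3371, 0.0017]
eef_rot: [[-1.0, 0.0, 0.0], [0.0, 1.0, -0.0], [-0.0, -0.0, -1.0]]
contact_force: [0.2, -0.3, 0.5]
opening: 1.001
finger_force: 0.0
```

>>> {"api": "apply_moves", "payload": {"steps": [{"wx": 0, "wy": 0, "wz": 0, "dx": 0, "dy": 0, "dz": 0, "fingers": 0.2}, {"wx": 0, "wy": 0, "wz": 0, "dx": 0, "dy": 0, "dz": 0, "fingers": 1}, {"wx": 0, "wy": 0, "wz": 0, "dx": 0, "dy": 0, "dz": 0, "fingers": 1}, {"wx": 0, "wy": 0, "wz": 0, "dx": 0, "dy": 0, "dz": 0, "fingers": 1}, {"wx": 0, "wy": 0, "wz": 0, "dx": 0, "dy": 0, "dz": 0, "fingers": 1}]}}

```text
clock: 4.57
tool_pos: [0.4077, -0.3377, 0.0027]
eef_rot: [[-1.0, 0.001, 0.001], [0.001, 1.0, -0.001], [-0.001, -0.001, -1.0]]
contact_force: [-2.5, 3.3, 14.8]
opening: 0.714
finger_force: 39.6
```

>>> {"api": "apply_moves", "payload": {"steps": [{"wx": 0, "wy": 0, "wz": 0, "dx": 0, "dy": 0, "dz": 0, "fingers": 1}, {"wx": 0, "wy": 0, "wz": 0, "dx": 0, "dy": 0, "dz": 0, "fingers": 1}, {"wx": 0, "wy": 0, "wz": 0, "dx": 0, "dy": 0, "dz": 0, "fingers": 1}, {"wx": 0, "wy": 0, "wz": 0, "dx": 0, "dy": 0, "dz": 0, "fingers": 1}, {"wx": 0, "wy": 0, "wz": 0, "dx": 0, "dy": 0, "dz": 0, "fingers": 1}]}}

```text
clock: 4.98
tool_pos: [0.4077, -0.3377, 0.0027]
eef_rot: [[-1.0, 0.001, 0.001], [0.001, 1.0, -0.001], [-0.001, -0.001, -1.0]]
contact_force: [-2.7, 2.5, 15.1]
opening: 0.71
finger_force: 39.6
```

>>> {"api": "apply_moves", "payload": {"steps": [{"wx": 0, "wy": 0, "wz": 0, "dx": 0, "dy": 0, "dz": -1, "fingers": 1}, {"wx": 0, "wy": 0, "wz": 0, "dx": 0, "dy": 0, "dz": -3, "fingers": 1}, {"wx": 0, "wy": 0, "wz": 0, "dx": 0, "dy": 0, "dz": -6, "fingers": 1}, {"wx": 0, "wy": 0, "wz": 0, "dx": 0, "dy": 0, "dz": -9, "fingers": 1}, {"wx": 0, "wy": 0, "wz": 0, "dx": -0.5, "dy": 1, "dz": -12, "fingers": 1}]}}

```text
clock: 5.4
tool_pos: [0.4117, -0.3281, 0.1232]
eef_rot: [[-1.0, 0.002, 0.0], [0.002, 1.0, -0.001], [-0.0, -0.001, -1.0]]
contact_force: [-0.4, -0.2, -3.0]
opening: 0.716
finger_force: 44.0
```

>>> {"api": "apply_moves", "payload": {"steps": [{"wx": 0, "wy": 0, "wz": 0, "dx": -0.7, "dy": 2.5, "dz": -1.5, "fingers": 1}, {"wx": 0, "wy": 0, "wz": 0, "dx": -1.7, "dy": 6, "dz": -3, "fingers": 1}, {"wx": 0, "wy": 0, "wz": 0, "dx": -2.7, "dy": 10, "dz": -4, "fingers": 1}, {"wx": 0, "wy": 0, "wz": 0, "dx": -3.7, "dy": 14, "dz": -4, "fingers": 1}, {"wx": 0, "wy": 0, "wz": 0, "dx": -4.7, "dy": 18, "dz": -4, "fingers": 1}]}}

```text
clock: 5.82
tool_pos: [0.4597, -0.1458, 0.1625]
eef_rot: [[-1.0, 0.002, 0.002], [0.002, 1.0, -0.001], [-0.002, -0.001, -1.0]]
contact_force: [1.5, 0.1, -1.8]
opening: 0.709
finger_force: 44.0
```

>>> {"api": "apply_moves", "payload": {"steps": [{"wx": 0, "wy": 0, "wz": 0, "dx": -1, "dy": 4, "dz": 0, "fingers": 1}, {"wx": 0, "wy": 0, "wz": 0, "dx": -2, "dy": 8, "dz": 0, "fingers": 1}, {"wx": 0, "wy": 0, "wz": 0, "dx": -3, "dy": 12, "dz": 0, "fingers": 1}, {"wx": 0, "wy": 0, "wz": 0, "dx": -4, "dy": 16, "dz": 0, "fingers": 1}, {"wx": 0, "wy": 0, "wz": 0, "dx": -5, "dy": 19, "dz": 0, "fingers": 1}]}}

```text
clock: 6.23
tool_pos: [0.5094, 0.0456, 0.1619]
eef_rot: [[-1.0, -0.0, 0.001], [-0.0, 1.0, 0.0], [-0.001, 0.0, -1.0]]
contact_force: [-0.0, -0.7, -1.4]
opening: 0.707
finger_force: 44.0
```

>>> {"api": "apply_moves", "payload": {"steps": [{"wx": 0, "wy": 0, "wz": 0, "dx": -1, "dy": 2.5, "dz": 0, "fingers": 1}, {"wx": 0, "wy": 0, "wz": 0, "dx": -1, "dy": 4, "dz": 0, "fingers": 1}, {"wx": 0, "wy": 0, "wz": 0, "dx": -1, "dy": 4.5, "dz": 0, "fingers": 1}, {"wx": 0, "wy": 0, "wz": 0, "dx": -1, "dy": 4.5, "dz": 0, "fingers": 1}, {"wx": 0, "wy": 0, "wz": 0, "dx": -1, "dy": 4.5, "dz": 0, "fingers": 1}]}}

```text
clock: 6.65
tool_pos: [0.5194, 0.0872, 0.1615]
eef_rot: [[-1.0, 0.001, 0.0], [0.001, 1.0, -0.0], [-0.0, -0.0, -1.0]]
contact_force: [-0.1, 0.7, -1.5]
opening: 0.708
finger_force: 44.0
```

```bash
python3 - <<'E'
from h import *
c=shot('wrist','w6')
s=robot.read_state();print(s['clock'],s['tool_pos'],s['contact_force'],s['opening'])
print(proj(c,(.520,.156,.067)))
E
```

```text
6.7 [0.51936653 0.0867981  0.16147357] [-0.37221323 -0.33577891 -2.29816383] 0.7063941483725222
[359.77494374 212.50530078]
```

View pics/w6.png

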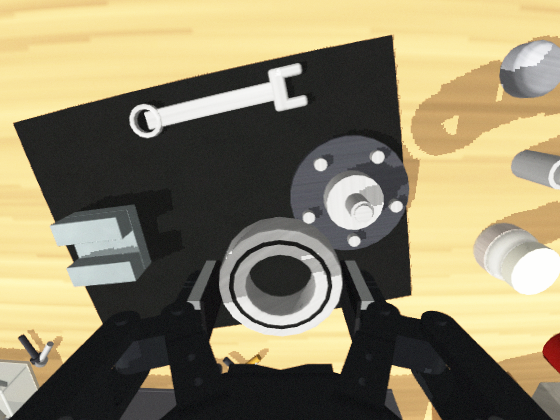

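Bearing is held level at (280,287); spindle top at (362,210), seat centre (354,202), block top centre about (100,246).

```bash
python3 - <<'E'
from h import *
np.set_printoptions(precision=4,suppress=True)
c=load('w6')
print('bearing in hand',atz(c,280,287,.1768),'spindle',atz(c,362,209.5,.067),'seat',atz(c,354.5,201.5,.037),'flange',atz(c,350,192,.014))
print('block',[atz(c,*p,.042) for p in((52,224),(127,206),(137,273),(68,284))])
E
```

```text
bearing in hand [0.5202 0.0892 0.1768] spindle [0.5173 0.1576 0.067 ] seat [0.5197 0.1586 0.037 ] flange [0.5169 0.1592 0.014 ]
block [array([ 0.5405, -0.1312,  0.042 ]), array([ 0.5223, -0.0527,  0.042 ]), array([ 0.5932, -0.0545,  0.042 ]), array([ 0.6075, -0.1312,  0.042 ])]
```

>>> {"api": "apply_moves", "payload": {"steps": [{"wx": 0, "wy": 0, "wz": 0, "dx": 0.1, "dy": 2.5, "dz": 0, "fingers": 1}, {"wx": 0, "wy": 0, "wz": 0, "dx": 0.1, "dy": 5, "dz": 0, "fingers": 1}, {"wx": 0, "wy": 0, "wz": 0, "dx": 0.1, "dy": 6.85, "dz": 1, "fingers": 1}, {"wx": 0, "wy": 0, "wz": 0, "dx": 0.1, "dy": 6.85, "dz": 3, "fingers": 1}, {"wx": 0, "wy": 0, "wz": 0, "dx": 0.1, "dy": 6.85, "dz": 5, "fingers": 1}]}}

```text
clock: 7.12
tool_pos: [0.5191, 0.1559, 0.1113]
eef_rot: [[-1.0, 0.001, 0.002], [0.001, 1.0, 0.0], [-0.002, 0.0, -1.0]]
contact_force: [-0.5, 0.6, -1.9]
opening: 0.709
finger_force: 44.1
```

>>> {"api": "apply_moves", "payload": {"steps": [{"wx": 0, "wy": 0, "wz": 0, "dx": 0, "dy": 0, "dz": 2, "fingers": 1}, {"wx": 0, "wy": 0, "wz": 0, "dx": 0, "dy": 0, "dz": 4, "fingers": 1}, {"wx": 0, "wy": 0, "wz": 0, "dx": 0, "dy": 0, "dz": 5.5, "fingers": 1}, {"wx": 0, "wy": 0, "wz": 0, "dx": 0, "dy": 0, "dz": 6.5, "fingers": 1}, {"wx": 0, "wy": 0, "wz": 0, "dx": 0, "dy": 0, "dz": 6.5, "fingers": 1}]}}

```text
clock: 7.53
tool_pos: [0.5176, 0.1547, 0.0446]
eef_rot: [[-1.0, 0.002, -0.003], [0.002, 1.0, -0.001], [0.003, -0.001, -1.0]]
contact_force: [-0.1, 0.3, -2.8]
opening: 0.71
finger_force: 44.0
```

```bash
python3 - <<'E'
from h import *
c=shot('wrist','w7')
for n in('top','side'): shot(n,n+'7')
s=robot.read_state();print(s['clock'],s['tool_pos'],s['contact_force'],s['opening'])
R=lambda f,x,y,w:cv2.resize(cv2.imread(f'pics/{f}.png')[y:y+w*3//4,x:x+w],(400,300),interpolation=cv2.INTER_CUBIC)
cv2.imwrite('pics/v7.png',np.vstack([np.hstack([R('w7',180,160,200),R('side7',210,120,100)])]))
E
```

```text
7.6833 [0.51907337 0.15550887 0.04701915] [-0.45862092  0.06860741 -1.6582563 ] 0.7102958969392204
```

View pics/v7.png

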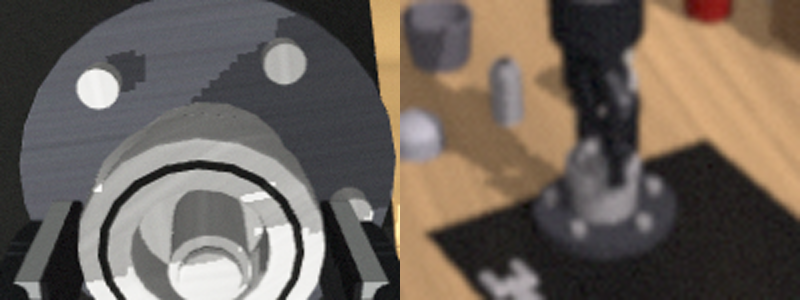

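The spindle shows inside the bore, about 2 mm to the left (+y) of its centre. Correct, lower and release.

>>> {"api": "apply_moves", "payload": {"steps": [{"wx": 0, "wy": 0, "wz": 0, "dx": 0, "dy": 0.15, "dz": 0.2, "fingers": 1}, {"wx": 0, "wy": 0, "wz": 0, "dx": 0, "dy": 0.15, "dz": 0.4, "fingers": 1}, {"wx": 0, "wy": 0, "wz": 0, "dx": 0, "dy": 0.15, "dz": 0.6, "fingers": 1}, {"wx": 0, "wy": 0, "wz": 0, "dx": 0, "dy": 0.15, "dz": 0.65, "fingers": 1}, {"wx": 0, "wy": 0, "wz": 0, "dx": 0, "dy": 0.15, "dz": 0.65, "fingers": 1}]}}

```text
clock: 8.1
tool_pos: [0.5187, 0.1577, 0.04]
eef_rot: [[-1.0, 0.001, 0.0], [0.001, 1.0, -0.0], [-0.0, -0.0, -1.0]]
contact_force: [-0.1, -0.3, 0.4]
opening: 0.708
finger_force: 44.2
```

>>> {"api": "apply_moves", "payload": {"steps": [{"wx": 0, "wy": 0, "wz": 0, "dx": 0, "dy": 0, "dz": 0, "fingers": 0}, {"wx": 0, "wy": 0, "wz": 0, "dx": 0, "dy": 0, "dz": 0, "fingers": -1}, {"wx": 0, "wy": 0, "wz": 0, "dx": 0, "dy": 0, "dz": 0, "fingers": -1}, {"wx": 0, "wy": 0, "wz": 0, "dx": 0, "dy": 0, "dz": 0, "fingers": -1}, {"wx": 0, "wy": 0, "wz": 0, "dx": 0, "dy": 0, "dz": 0, "fingers": -1}]}}

```text
clock: 8.52
tool_pos: [0.5186, 0.1577, 0.0398]
eef_rot: [[-1.0, 0.001, 0.0], [0.001, 1.0, 0.0], [-0.0, 0.0, -1.0]]
contact_force: [0.2, 0.9, 0.5]
opening: 1.0
finger_force: 0.0
```

```bash
python3 - <<'E'
from h import *
c=shot('wrist','w8')
s=robot.read_state();print(s['clock'],s['tool_pos'],s['contact_force'],s['opening'])
R=lambda f,x,y,w:cv2.resize(cv2.imread(f'pics/{f}.png')[y:y+w*3//4,x:x+w],(400,300),interpolation=cv2.INTER_CUBIC)
cv2.imwrite('pics/v8.png',R('w8',180,160,200))
E
```

```text
8.5667 [0.51863954 0.15766897 0.03979444] [0.97021739 0.3371189  0.0851911 ] 0.9969663279857492
```

View pics/v8.png

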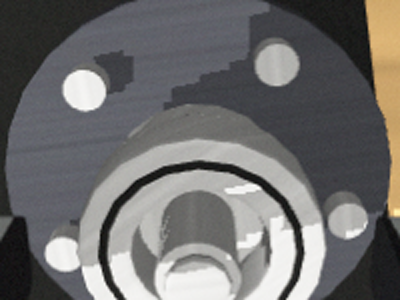

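Bearing is seated flat, spindle inside the bore within about 1 mm. Now the nut.

>>> {"api": "apply_moves", "payload": {"steps": [{"wx": 0, "wy": 0, "wz": 0, "dx": 0, "dy": 0, "dz": -2, "fingers": -1}, {"wx": 0, "wy": 0, "wz": 0, "dx": 0, "dy": 0, "dz": -5, "fingers": -1}, {"wx": 0, "wy": 0, "wz": 0, "dx": 0, "dy": 0, "dz": -8, "fingers": -1}, {"wx": 0, "wy": 0, "wz": 0, "dx": 0, "dy": 0, "dz": -11, "fingers": -1}, {"wx": 0, "wy": 0, "wz": 0, "dx": 0, "dy": -2, "dz": -11, "fingers": -1}]}}

```text
clock: 8.98
tool_pos: [0.5207, 0.1396, 0.1549]
eef_rot: [[-1.0, -0.001, 0.007], [-0.001, 1.0, 0.001], [-0.007, 0.001, -1.0]]
contact_force: [0.0, -0.6, 1.3]
opening: 0.999
finger_force: 0.0
```

>>> {"api": "apply_moves", "payload": {"steps": [{"wx": 0, "wy": 0, "wz": 0, "dx": -0.5, "dy": -4, "dz": 0, "fingers": -1}, {"wx": 0, "wy": 0, "wz": 0, "dx": -1, "dy": -8, "dz": 0, "fingers": -1}, {"wx": 0, "wy": 0, "wz": 0, "dx": -1.5, "dy": -12, "dz": 0, "fingers": -1}, {"wx": 0, "wy": 0, "wz": 0, "dx": -2, "dy": -16, "dz": 0, "fingers": -1}, {"wx": 0, "wy": 0, "wz": 0, "dx": -2.6, "dy": -20, "dz": 0, "fingers": -1}]}}

```text
clock: 9.4
tool_pos: [0.5442, -0.0643, 0.15]
eef_rot: [[-1.0, 0.001, 0.0], [0.001, 1.0, -0.0], [-0.0, -0.0, -1.0]]
contact_force: [1.5, 1.1, 0.4]
opening: 0.996
finger_force: 0.0
```

>>> {"api": "apply_moves", "payload": {"steps": [{"wx": 0, "wy": 0, "wz": 0, "dx": -0.5, "dy": -4, "dz": 0, "fingers": -1}, {"wx": 0, "wy": 0, "wz": 0, "dx": -1, "dy": -8, "dz": 0, "fingers": -1}, {"wx": 0, "wy": 0, "wz": 0, "dx": -1.5, "dy": -12, "dz": 0, "fingers": -1}, {"wx": 0, "wy": 0, "wz": 0, "dx": -2, "dy": -16, "dz": 0, "fingers": -1}, {"wx": 0, "wy": 0, "wz": 0, "dx": -2.6, "dy": -20, "dz": 0, "fingers": -1}]}}

```text
clock: 9.82
tool_pos: [0.57, -0.2645, 0.1498]
eef_rot: [[-1.0, 0.001, 0.0], [0.001, 1.0, 0.0], [-0.0, 0.0, -1.0]]
contact_force: [0.4, 0.5, 0.4]
opening: 1.002
finger_force: 0.0
```

>>> {"api": "apply_moves", "payload": {"steps": [{"wx": 0, "wy": 0, "wz": 0, "dx": -0.5, "dy": -2.5, "dz": 2, "fingers": -1}, {"wx": 0, "wy": 0, "wz": 0, "dx": -1.1, "dy": -5.15, "dz": 4.5, "fingers": -1}, {"wx": 0, "wy": 0, "wz": 0, "dx": -1.1, "dy": -5.15, "dz": 7, "fingers": -1}, {"wx": 0, "wy": 0, "wz": 0, "dx": -1.1, "dy": -5.15, "dz": 7, "fingers": -1}, {"wx": 0, "wy": 0, "wz": 0, "dx": -1.1, "dy": -5.15, "dz": 7, "fingers": -1}]}}

```text
clock: 10.23
tool_pos: [0.5804, -0.3133, 0.0791]
eef_rot: [[-1.0, 0.001, -0.002], [0.001, 1.0, 0.002], [0.002, 0.002, -1.0]]
contact_force: [0.1, -0.4, 1.5]
opening: 1.004
finger_force: 0.0
```

```bash
cat >> h.py <<'E'
def cloud(c):
    h,w=c['z_map'].shape; uv=np.stack(np.meshgrid(np.arange(w),np.arange(h)),-1).reshape(-1,1,2).astype(float)
    p=cv2.undistortPoints(uv,K(c),np.array(c['distortion'],float))[:,0]; z=c['z_map'].ravel()[:,None]
    T=np.array(c['world_from_camera']); return (np.c_[p[:,0],-p[:,1],-np.ones(len(p))]*z)@T[:3,:3].T+T[:3,3]
def top(c,xy,r,z0,z1):
    P=cloud(c);m=(np.hypot(P[:,0]-xy[0],P[:,1]-xy[1])<r)&(P[:,2]>z0)&(P[:,2]<z1)&(c['z_map'].ravel()>0);Q=P[m]
    if len(Q)<5: return len(Q)
    (x,y),(w,hh),a=cv2.minAreaRect(Q[:,:2].astype(np.float32)*1000); C,R=cv2.minEnclosingCircle(Q[:,:2].astype(np.float32)*1000)
    return len(Q),'rect',[round(float(v),1) for v in(x,y,w,hh,a)],'circ',np.round(C,1),round(R,1),'z',np.median(Q[:,2]).round(4)
E
python3 - <<'E'
from h import *
c=shot('wrist','w9')
s=robot.read_state();print(s['clock'],s['tool_pos'],s['contact_force'],s['opening'])
print('nut',top(c,(.582,-.314),.035,.016,.03))
t=shot('top','top9')
print('top: nut',top(t,(.580,-.314),.04,.012,.035),'bearing',top(t,(.519,.156),.045,.047,.0625))
E
```

```text
10.2833 [ 0.58123952 -0.31338065  0.0806541 ] [ 1.28912317 -0.57072113  0.13049242] 1.0062977754524964
nut (2256, 'rect', [583.8, -311.8, 53.2, 46.0, 2.9], 'circ', array([ 583.8, -311.7]), 26.6, 'z', np.float64(0.0225))
top: nut 0 bearing 0
```

Depth confirms the nut (53 × 46 mm hexagon, top at 22.5 mm) with flats along tool y within 3°. Grip it.

>>> {"api": "apply_moves", "payload": {"steps": [{"wx": 0, "wy": 0, "wz": -0.05, "dx": -0.2, "dy": 0, "dz": 2.5, "fingers": -1}, {"wx": 0, "wy": 0, "wz": -0.05, "dx": -0.2, "dy": 0, "dz": 5, "fingers": -1}, {"wx": 0, "wy": 0, "wz": -0.05, "dx": -0.2, "dy": 0, "dz": 6.8, "fingers": -1}, {"wx": 0, "wy": 0, "wz": -0.05, "dx": -0.2, "dy": 0, "dz": 7.3, "fingers": -1}, {"wx": 0, "wy": 0, "wz": -0.05, "dx": -0.2, "dy": 0, "dz": 7.3, "fingers": -1}]}}

```text
clock: 10.75
tool_pos: [0.5833, -0.3133, 0.0072]
eef_rot: [[-0.999, -0.05, -0.0], [-0.05, 0.999, 0.0], [0.0, 0.0, -1.0]]
contact_force: [0.1, -0.4, 0.4]
opening: 1.0
finger_force: 0.0
```

>>> {"api": "apply_moves", "payload": {"steps": [{"wx": 0, "wy": 0, "wz": 0, "dx": 0, "dy": 0, "dz": 0, "fingers": 0}, {"wx": 0, "wy": 0, "wz": 0, "dx": 0, "dy": 0, "dz": 0, "fingers": 1}, {"wx": 0, "wy": 0, "wz": 0, "dx": 0, "dy": 0, "dz": 0, "fingers": 1}, {"wx": 0, "wy": 0, "wz": 0, "dx": 0, "dy": 0, "dz": 0, "fingers": 1}, {"wx": 0, "wy": 0, "wz": 0, "dx": 0, "dy": 0, "dz": 0, "fingers": 1}]}}

```text
clock: 11.17
tool_pos: [0.5839, -0.3142, 0.0083]
eef_rot: [[-0.999, -0.049, 0.002], [-0.049, 0.999, -0.001], [-0.002, -0.001, -1.0]]
contact_force: [-0.5, 1.8, 10.1]
opening: 0.528
finger_force: 40.6
```

>>> {"api": "apply_moves", "payload": {"steps": [{"wx": 0, "wy": 0, "wz": 0, "dx": 0, "dy": 0, "dz": 0, "fingers": 1}, {"wx": 0, "wy": 0, "wz": 0, "dx": 0, "dy": 0, "dz": 0, "fingers": 1}, {"wx": 0, "wy": 0, "wz": 0, "dx": 0, "dy": 0, "dz": 0, "fingers": 1}, {"wx": 0, "wy": 0, "wz": 0, "dx": 0, "dy": 0, "dz": 0, "fingers": 1}, {"wx": 0, "wy": 0, "wz": 0, "dx": 0, "dy": 0, "dz": 0, "fingers": 1}]}}

```text
clock: 11.58
tool_pos: [0.5839, -0.3142, 0.0083]
eef_rot: [[-0.999, -0.049, 0.002], [-0.049, 0.999, -0.001], [-0.002, -0.001, -1.0]]
contact_force: [-1.9, 0.8, 9.7]
opening: 0.526
finger_force: 40.6
```

>>> {"api": "apply_moves", "payload": {"steps": [{"wx": 0, "wy": 0, "wz": 0, "dx": 0, "dy": 0, "dz": -1, "fingers": 1}, {"wx": 0, "wy": 0, "wz": 0, "dx": 0, "dy": 0, "dz": -4, "fingers": 1}, {"wx": 0, "wy": 0, "wz": 0, "dx": 0, "dy": 0, "dz": -8, "fingers": 1}, {"wx": 0, "wy": 0, "wz": 0.02, "dx": 0, "dy": 0, "dz": -12, "fingers": 1}, {"wx": 0, "wy": 0, "wz": 0.05, "dx": 0, "dy": 0, "dz": -15, "fingers": 1}]}}

```text
clock: 12.0
tool_pos: [0.5834, -0.314, 0.1611]
eef_rot: [[-1.0, 0.001, 0.002], [0.001, 1.0, -0.002], [-0.002, -0.002, -1.0]]
contact_force: [1.1, -1.0, -1.7]
opening: 0.525
finger_force: 42.3
```

>>> {"api": "apply_moves", "payload": {"steps": [{"wx": 0, "wy": 0, "wz": 0, "dx": 0.3, "dy": 2.5, "dz": 0, "fingers": 1}, {"wx": 0, "wy": 0, "wz": 0, "dx": 0.9, "dy": 6.5, "dz": 0, "fingers": 1}, {"wx": 0, "wy": 0, "wz": 0, "dx": 1.5, "dy": 10.5, "dz": 0, "fingers": 1}, {"wx": 0, "wy": 0, "wz": 0, "dx": 2.1, "dy": 14.5, "dz": 0, "fingers": 1}, {"wx": 0, "wy": 0, "wz": 0, "dx": 2.7, "dy": 18.5, "dz": 0, "fingers": 1}]}}

```text
clock: 12.42
tool_pos: [0.5556, -0.1273, 0.1577]
eef_rot: [[-1.0, 0.001, 0.001], [0.001, 1.0, -0.0], [-0.001, -0.0, -1.0]]
contact_force: [0.8, -0.5, -1.5]
opening: 0.523
finger_force: 42.2
```

>>> {"api": "apply_moves", "payload": {"steps": [{"wx": 0, "wy": 0, "wz": 0, "dx": 0.6, "dy": 4, "dz": 0, "fingers": 1}, {"wx": 0, "wy": 0, "wz": 0, "dx": 1.2, "dy": 8, "dz": 0, "fingers": 1}, {"wx": 0, "wy": 0, "wz": 0, "dx": 1.8, "dy": 12, "dz": 0, "fingers": 1}, {"wx": 0, "wy": 0, "wz": 0, "dx": 2.4, "dy": 16, "dz": 0, "fingers": 1}, {"wx": 0, "wy": 0, "wz": 0, "dx": 3, "dy": 20, "dz": 0, "fingers": 1}]}}

```text
clock: 12.83
tool_pos: [0.5259, 0.0729, 0.1579]
eef_rot: [[-1.0, 0.001, 0.001], [0.001, 1.0, -0.0], [-0.001, -0.0, -1.0]]
contact_force: [0.7, 0.5, -1.4]
opening: 0.526
finger_force: 42.2
```

>>> {"api": "apply_moves", "payload": {"steps": [{"wx": 0, "wy": 0, "wz": 0, "dx": 0.4, "dy": 3, "dz": 0, "fingers": 1}, {"wx": 0, "wy": 0, "wz": 0, "dx": 0.7, "dy": 6, "dz": 0, "fingers": 1}, {"wx": 0, "wy": 0, "wz": 0, "dx": 0.7, "dy": 8.5, "dz": 0, "fingers": 1}, {"wx": 0, "wy": 0, "wz": 0, "dx": 0.7, "dy": 8.5, "dz": 0, "fingers": 1}, {"wx": 0, "wy": 0, "wz": 0, "dx": 0.7, "dy": 8.5, "dz": 0, "fingers": 1}]}}

```text
clock: 13.25
tool_pos: [0.5194, 0.1572, 0.1575]
eef_rot: [[-1.0, -0.001, 0.001], [-0.001, 1.0, -0.0], [-0.001, -0.0, -1.0]]
contact_force: [-0.2, -0.8, -0.9]
opening: 0.524
finger_force: 42.2
```

```bash
python3 - <<'E'
from h import *
c=shot('wrist','w10')
s=robot.read_state();print(s['clock'],s['tool_pos'],s['contact_force'],s['opening'])
for z in (.15,.16,.165,.17): print('nut',top(c,(.519,.157),.032,z,z+.01))
E
```

```text
13.3 [0.51955922 0.15628742 0.15739308] [-0.08998171 -0.69061731 -1.57734659] 0.5231476076140851
nut (1206, 'rect', [513.9, 161.4, 39.5, 44.4, 30.0], 'circ', array([513.3, 159.5]), 24.1, 'z', np.float64(0.1554))
nut (1588, 'rect', [512.0, 155.9, 48.7, 41.1, 56.2], 'circ', array([511.1, 156.5]), 30.9, 'z', np.float64(0.1655))
nut (4989, 'rect', [518.3, 160.7, 48.3, 55.7, 30.3], 'circ', array([515.4, 156.8]), 31.2, 'z', np.float64(0.1716))
nut (4455, 'rect', [518.2, 160.6, 48.4, 55.6, 30.9], 'circ', array([515.4, 156.7]), 31.2, 'z', np.float64(0.1718))
```

>>> {"api": "apply_moves", "payload": {"steps": [{"wx": 0, "wy": 0, "wz": 0, "dx": 0, "dy": 0, "dz": 2.5, "fingers": 1}, {"wx": 0, "wy": 0, "wz": 0, "dx": 0, "dy": 0, "dz": 5, "fingers": 1}, {"wx": 0, "wy": 0, "wz": 0, "dx": 0, "dy": 0, "dz": 7, "fingers": 1}, {"wx": 0, "wy": 0, "wz": 0, "dx": 0, "dy": 0, "dz": 8.2, "fingers": 1}, {"wx": 0, "wy": 0, "wz": 0, "dx": 0, "dy": 0, "dz": 8.5, "fingers": 1}]}}

```text
clock: 13.72
tool_pos: [0.5187, 0.1548, 0.0702]
eef_rot: [[-1.0, 0.002, -0.003], [0.002, 1.0, -0.001], [0.003, -0.001, -1.0]]
contact_force: [-0.7, -0.3, -1.8]
opening: 0.526
finger_force: 42.2
```

>>> {"api": "apply_moves", "payload": {"steps": [{"wx": 0, "wy": 0, "wz": 0, "dx": 0, "dy": 0, "dz": 0.2, "fingers": 1}, {"wx": 0, "wy": 0, "wz": 0, "dx": 0, "dy": 0, "dz": 0.4, "fingers": 1}, {"wx": 0, "wy": 0, "wz": 0, "dx": 0, "dy": 0, "dz": 0.6, "fingers": 1}, {"wx": 0, "wy": 0, "wz": 0, "dx": 0, "dy": 0, "dz": 0.8, "fingers": 1}, {"wx": 0, "wy": 0, "wz": 0, "dx": 0, "dy": 0, "dz": 0.85, "fingers": 1}]}}

```text
clock: 14.13
tool_pos: [0.5198, 0.1561, 0.0635]
eef_rot: [[-1.0, 0.001, 0.001], [0.001, 1.0, 0.0], [-0.001, 0.0, -1.0]]
contact_force: [0.6, -1.6, -1.5]
opening: 0.525
finger_force: 42.2
```

```bash
python3 - <<'E'
from h import *
c=shot('wrist','w11')
s=robot.read_state();print(s['clock'],s['tool_pos'],s['contact_force'],s['opening'])
i=cv2.imread('pics/w11.png');cv2.imwrite('pics/v11.png',cv2.resize(i[130:330,160:400],(720,600),interpolation=cv2.INTER_CUBIC))
E
```

```text
14.1833 [0.51969634 0.15613415 0.06342755] [-0.66301502  0.2530446  -2.19115143] 0.5277091481158175
```

View pics/v11.png

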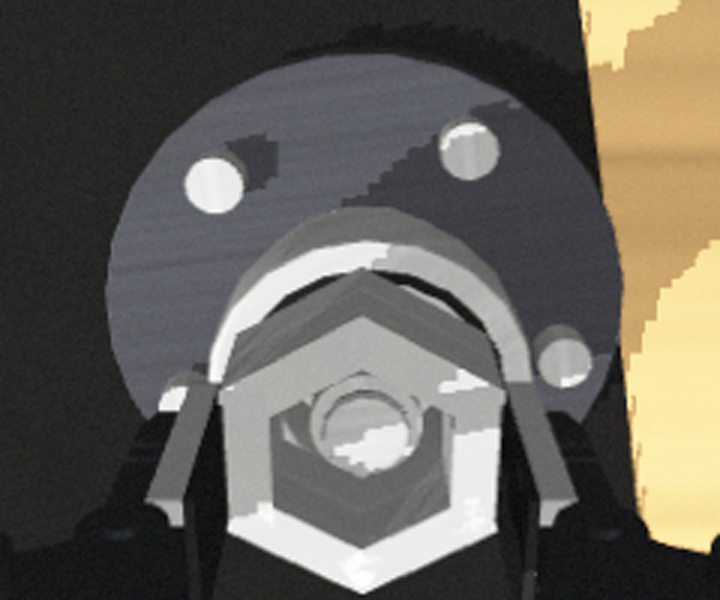

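The spindle (367,430) is well centred in the nut bore, and the nut sits over the bearing. Lower 1 mm, release, rise.

>>> {"api": "apply_moves", "payload": {"steps": [{"wx": 0, "wy": 0, "wz": 0, "dx": 0, "dy": 0.05, "dz": 0.05, "fingers": 1}, {"wx": 0, "wy": 0, "wz": 0, "dx": 0, "dy": 0.05, "dz": 0.1, "fingers": 1}, {"wx": 0, "wy": 0, "wz": 0, "dx": 0, "dy": 0.05, "dz": 0.1, "fingers": 1}, {"wx": 0, "wy": 0, "wz": 0, "dx": 0, "dy": 0.05, "dz": 0.1, "fingers": 0.5}, {"wx": 0, "wy": 0, "wz": 0, "dx": 0, "dy": 0.05, "dz": 0.1, "fingers": -0.5}]}}

```text
clock: 14.6
tool_pos: [0.5199, 0.1566, 0.0629]
eef_rot: [[-1.0, 0.001, 0.001], [0.001, 1.0, -0.0], [-0.001, -0.0, -1.0]]
contact_force: [-0.0, -0.8, 1.1]
opening: 0.649
finger_force: 0.0
```

>>> {"api": "apply_moves", "payload": {"steps": [{"wx": 0, "wy": 0, "wz": 0, "dx": 0, "dy": 0, "dz": 0, "fingers": -1}, {"wx": 0, "wy": 0, "wz": 0, "dx": 0, "dy": 0, "dz": 0, "fingers": -1}, {"wx": 0, "wy": 0, "wz": 0, "dx": 0, "dy": 0, "dz": 0, "fingers": -1}, {"wx": 0, "wy": 0, "wz": 0, "dx": 0, "dy": 0, "dz": 0, "fingers": -1}, {"wx": 0, "wy": 0, "wz": 0, "dx": 0, "dy": 0, "dz": 0, "fingers": -1}]}}

```text
clock: 15.02
tool_pos: [0.5196, 0.1567, 0.0622]
eef_rot: [[-1.0, 0.001, -0.0], [0.001, 1.0, 0.0], [0.0, 0.0, -1.0]]
contact_force: [-0.6, 0.5, 0.2]
opening: 1.003
finger_force: 0.0
```

>>> {"api": "apply_moves", "payload": {"steps": [{"wx": 0, "wy": 0, "wz": 0, "dx": 0, "dy": 0, "dz": -2, "fingers": -1}, {"wx": 0, "wy": 0, "wz": 0, "dx": 0, "dy": 0, "dz": -5, "fingers": -1}, {"wx": 0, "wy": 0, "wz": 0, "dx": 0, "dy": 0, "dz": -9, "fingers": -1}, {"wx": 0, "wy": 0, "wz": 0, "dx": 0, "dy": 0, "dz": -13, "fingers": -1}, {"wx": 0, "wy": 0, "wz": 0, "dx": 0, "dy": 0, "dz": -15, "fingers": -1}]}}

```text
clock: 15.43
tool_pos: [0.5204, 0.1568, 0.2167]
eef_rot: [[-1.0, 0.001, 0.004], [0.001, 1.0, 0.001], [-0.004, 0.001, -1.0]]
contact_force: [-0.0, 0.7, 0.2]
opening: 0.998
finger_force: 0.0
```

>>> {"api": "apply_moves", "payload": {"steps": [{"wx": 0, "wy": 0, "wz": 0, "dx": -1, "dy": -3, "dz": -1, "fingers": -1}, {"wx": 0, "wy": 0, "wz": 0, "dx": -2, "dy": -6, "dz": -2, "fingers": -1}, {"wx": 0, "wy": 0, "wz": 0, "dx": -2, "dy": -9, "dz": -3, "fingers": -1}, {"wx": 0, "wy": 0, "wz": 0, "dx": -2, "dy": -9, "dz": -3, "fingers": -1}, {"wx": 0, "wy": 0, "wz": 0, "dx": -2, "dy": -9, "dz": -3, "fingers": -1}]}}

```text
clock: 15.85
tool_pos: [0.5398, 0.0655, 0.2425]
eef_rot: [[-1.0, 0.003, 0.001], [0.003, 1.0, 0.0], [-0.001, 0.0, -1.0]]
contact_force: [-0.2, 0.6, -0.0]
opening: 1.002
finger_force: 0.0
```

```bash
python3 - <<'E'
from h import *
c=shot('wrist','w12')
s=robot.read_state();print(s['clock'],s['tool_pos'],s['contact_force'],s['opening'])
print('nut',top(c,(.519,.157),.04,.072,.085))
print('bearing',top(c,(.519,.157),.04,.045,.06))
print('flange',top(c,(.519,.157),.075,.009,.018))
print('block',top(c,(.57,-.097),.06,.036,.05))
P=cloud(c)
print('jar',top(c,(.578,.331),.05,.055,.07),'cap',top(c,(.398,.312),.05,.008,.04),'mat?',proj(c,(.54,.03,0)))
E
```

```text
15.9 [0.53947029 0.06647173 0.24216825] [-0.58619587 -0.87288985  0.807466  ] 0.9985106698208781
nut (1077, 'rect', [519.7, 158.2, 53.5, 45.7, 60.7], 'circ', array([519.4, 158.4]), 26.8, 'z', np.float64(0.0776))
bearing (808, 'rect', [515.0, 154.2, 48.6, 61.4, 50.5], 'circ', array([518.9, 159.5]), 31.2, 'z', np.float64(0.0555))
flange (4197, 'rect', [521.2, 159.1, 118.4, 118.3, 0.5], 'circ', array([520.5, 159. ]), 60.3, 'z', np.float64(0.0147))
block (2191, 'rect', [571.5, -95.6, 71.7, 71.0, 6.4], 'circ', array([571.5, -95.2]), 49.0, 'z', np.float64(0.0423))
jar (1437, 'rect', [581.2, 334.0, 51.4, 50.4, 17.4], 'circ', array([581.6, 334.8]), 26.3, 'z', np.float64(0.0628)) cap (1794, 'rect', [398.8, 320.8, 47.0, 49.1, 83.3], 'circ', array([398.7, 321.8]), 25.1, 'z', np.float64(0.0287)) mat? [250.89727018 174.3898773 ]
```

Stack is good: nut (519.6,158.3), bearing (519,159.5) and flange (520.7,159) coincide, nut top at 77.6 mm. Now the cap.

>>> {"api": "apply_moves", "payload": {"steps": [{"wx": 0, "wy": 0, "wz": 0, "dx": 2, "dy": 3.5, "dz": 0, "fingers": -1}, {"wx": 0, "wy": 0, "wz": 0, "dx": 4, "dy": 7, "dz": 0, "fingers": -1}, {"wx": 0, "wy": 0, "wz": 0, "dx": 6, "dy": 10.5, "dz": 0, "fingers": -1}, {"wx": 0, "wy": 0, "wz": 0, "dx": 8, "dy": 14, "dz": 0, "fingers": -1}, {"wx": 0, "wy": 0, "wz": 0, "dx": 10, "dy": 17.5, "dz": 0, "fingers": -1}]}}

```text
clock: 16.32
tool_pos: [0.4377, 0.2439, 0.2419]
eef_rot: [[-1.0, -0.0, -0.001], [-0.0, 1.0, 0.0], [0.001, 0.0, -1.0]]
contact_force: [1.1, 0.6, 0.6]
opening: 1.002
finger_force: 0.0
```

>>> {"api": "apply_moves", "payload": {"steps": [{"wx": 0, "wy": 0, "wz": 0, "dx": 1.2, "dy": 3, "dz": 2, "fingers": -1}, {"wx": 0, "wy": 0, "wz": 0, "dx": 2.5, "dy": 6, "dz": 5, "fingers": -1}, {"wx": 0, "wy": 0, "wz": 0, "dx": 2.5, "dy": 7, "dz": 8, "fingers": -1}, {"wx": 0, "wy": 0, "wz": 0, "dx": 2.5, "dy": 7, "dz": 10, "fingers": -1}, {"wx": 0, "wy": 0, "wz": 0, "dx": 2.5, "dy": 7, "dz": 10, "fingers": -1}]}}

```text
clock: 16.73
tool_pos: [0.4115, 0.3123, 0.1384]
eef_rot: [[-1.0, -0.002, -0.006], [-0.002, 1.0, -0.003], [0.006, -0.003, -1.0]]
contact_force: [-0.4, -0.7, 0.2]
opening: 0.999
finger_force: 0.0
```

```bash
python3 - <<'E'
from h import *
c=shot('wrist','w13')
s=robot.read_state();print(s['clock'],s['tool_pos'],s['contact_force'],s['opening'])
print('cap',top(c,(.398,.315),.05,.006,.045),'cap upper',top(c,(.398,.315),.05,.021,.045), top(c,(.398,.315),.05,.028,.045),'socket',top(c,(.487,.342),.04,.045,.07),'jar',top(c,(.578,.331),.05,.055,.07))
E
```

```text
16.7833 [0.41273031 0.31207999 0.14075148] [0.3710547  0.193371   1.00288737] 1.0031140717674367
cap (2435, 'rect', [398.3, 323.2, 49.4, 48.6, 8.0], 'circ', array([398.3, 323.6]), 25.0, 'z', np.float64(0.0293)) cap upper (2263, 'rect', [398.0, 323.5, 47.9, 48.5, 12.0], 'circ', array([398.2, 323.2]), 24.7, 'z', np.float64(0.0296)) (1540, 'rect', [398.2, 323.6, 40.7, 39.4, 33.4], 'circ', array([398.1, 323.7]), 20.8, 'z', np.float64(0.0311)) socket (807, 'rect', [486.3, 345.2, 25.9, 28.1, 3.6], 'circ', array([488.1, 344.9]), 14.7, 'z', np.float64(0.0568)) jar (182, 'rect', [560.4, 332.2, 10.0, 39.3, 9.2], 'circ', array([565.3, 333. ]), 19.7, 'z', np.float64(0.0581))
```

```bash
python3 - <<'E'
from h import *
np.set_printoptions(precision=4,suppress=True)
a=load('top0');w=load('w1');print('w1 cap',atz(w,233,333,.025),'top0 depth',top(a,(.398,.315),.045,.006,.045))
c=shot('wrist','w14');print('now',top(c,(.398,.318),.05,.006,.045),robot.read_state()['tool_pos'])
for n in('w12','top9','top7'): print(n,top(load(n),(.398,.318),.05,.006,.045), top(load(n),(.578,.331),.05,.05,.07))
E
```

```text
w1 cap [0.3885 0.3306 0.025 ] top0 depth (306, 'rect', [396.1, 322.8, 56.6, 51.0, 73.4], 'circ', array([399.5, 326.5]), 33.3, 'z', np.float64(0.0277))
now (2393, 'rect', [397.9, 323.2, 48.8, 47.8, 1.7], 'circ', array([398.2, 323.5]), 24.9, 'z', np.float64(0.0294)) [0.4139 0.3121 0.1423]
w12 (1833, 'rect', [398.7, 320.8, 46.9, 49.2, 82.5], 'circ', array([398.7, 321.8]), 25.1, 'z', np.float64(0.0285)) (1556, 'rect', [581.3, 334.0, 51.4, 50.6, 17.4], 'circ', array([581.7, 334.7]), 26.3, 'z', np.float64(0.0627))
top9 (307, 'rect', [395.6, 315.6, 66.5, 66.2, 23.4], 'circ', array([394. , 319.1]), 44.3, 'z', np.float64(0.0275)) (297, 'rect', [579.6, 331.3, 50.9, 48.6, 88.4], 'circ', array([580.8, 331.3]), 26.4, 'z', np.float64(0.0614))
top7 0 0
```

Static depth puts the cap at (398,323) mm; my first pick was the dome highlight. Go and grip.

>>> {"api": "apply_moves", "payload": {"steps": [{"wx": 0, "wy": 0, "wz": 0, "dx": 1.55, "dy": 0.95, "dz": 2, "fingers": -1}, {"wx": 0, "wy": 0, "wz": 0, "dx": 1.55, "dy": 0.95, "dz": 5, "fingers": -1}, {"wx": 0, "wy": 0, "wz": 0, "dx": 1.55, "dy": 0.95, "dz": 8, "fingers": -1}, {"wx": 0, "wy": 0, "wz": 0, "dx": 1.55, "dy": 0.95, "dz": 10, "fingers": -1}, {"wx": 0, "wy": 0, "wz": 0, "dx": 1.55, "dy": 0.95, "dz": 10, "fingers": -1}], "newtons": 25}}

```text
clock: 17.25
tool_pos: [0.3985, 0.3206, 0.0407]
eef_rot: [[-1.0, 0.001, -0.002], [0.001, 1.0, -0.001], [0.002, -0.001, -1.0]]
contact_force: [-0.9, -0.1, -0.7]
opening: 1.001
finger_force: 0.0
```

>>> {"api": "apply_moves", "payload": {"steps": [{"wx": 0, "wy": 0, "wz": 0, "dx": 0, "dy": 0, "dz": 1.5, "fingers": -1}, {"wx": 0, "wy": 0, "wz": 0, "dx": 0, "dy": 0, "dz": 2.8, "fingers": -1}, {"wx": 0, "wy": 0, "wz": 0, "dx": 0, "dy": 0, "dz": 3.6, "fingers": -1}, {"wx": 0, "wy": 0, "wz": 0, "dx": 0, "dy": 0, "dz": 3.8, "fingers": -1}, {"wx": 0, "wy": 0, "wz": 0, "dx": 0, "dy": 0, "dz": 3.8, "fingers": -1}]}}

```text
clock: 17.67
tool_pos: [0.3998, 0.3214, 0.0052]
eef_rot: [[-1.0, 0.001, 0.001], [0.001, 1.0, 0.0], [-0.001, 0.0, -1.0]]
contact_force: [0.6, 0.1, 0.2]
opening: 1.005
finger_force: 0.0
```

>>> {"api": "apply_moves", "payload": {"steps": [{"wx": 0, "wy": 0, "wz": 0, "dx": 0, "dy": 0, "dz": 0, "fingers": 0}, {"wx": 0, "wy": 0, "wz": 0, "dx": 0, "dy": 0, "dz": 0, "fingers": 1}, {"wx": 0, "wy": 0, "wz": 0, "dx": 0, "dy": 0, "dz": 0, "fingers": 1}, {"wx": 0, "wy": 0, "wz": 0, "dx": 0, "dy": 0, "dz": 0, "fingers": 1}, {"wx": 0, "wy": 0, "wz": 0, "dx": 0, "dy": 0, "dz": 0, "fingers": 1}]}}

```text
clock: 18.08
tool_pos: [0.3996, 0.3215, 0.0052]
eef_rot: [[-1.0, 0.001, 0.001], [0.001, 1.0, 0.001], [-0.001, 0.001, -1.0]]
contact_force: [-1.2, -0.6, 10.8]
opening: 0.565
finger_force: 24.2
```

>>> {"api": "apply_moves", "payload": {"steps": [{"wx": 0, "wy": 0, "wz": 0, "dx": 0, "dy": 0, "dz": 0, "fingers": 1}, {"wx": 0, "wy": 0, "wz": 0, "dx": 0, "dy": 0, "dz": 0, "fingers": 1}, {"wx": 0, "wy": 0, "wz": 0, "dx": 0, "dy": 0, "dz": 0, "fingers": 1}, {"wx": 0, "wy": 0, "wz": 0, "dx": 0, "dy": 0, "dz": 0, "fingers": 1}, {"wx": 0, "wy": 0, "wz": 0, "dx": 0, "dy": 0, "dz": 0, "fingers": 1}]}}

```text
clock: 18.5
tool_pos: [0.3996, 0.3215, 0.0052]
eef_rot: [[-1.0, 0.001, 0.001], [0.001, 1.0, 0.001], [-0.001, 0.001, -1.0]]
contact_force: [-1.8, -1.2, 10.4]
opening: 0.568
finger_force: 24.1
```

>>> {"api": "apply_moves", "payload": {"steps": [{"wx": 0, "wy": 0, "wz": 0, "dx": 0, "dy": 0, "dz": -1, "fingers": 1}, {"wx": 0, "wy": 0, "wz": 0, "dx": 0, "dy": 0, "dz": -4, "fingers": 1}, {"wx": 0, "wy": 0, "wz": 0, "dx": 0, "dy": 0, "dz": -8, "fingers": 1}, {"wx": 0, "wy": 0, "wz": 0, "dx": 0, "dy": 0, "dz": -12, "fingers": 1}, {"wx": 0, "wy": 0, "wz": 0, "dx": 0, "dy": 0, "dz": -15, "fingers": 1}]}}

```text
clock: 18.92
tool_pos: [0.3994, 0.3214, 0.1577]
eef_rot: [[-1.0, 0.001, 0.002], [0.001, 1.0, 0.001], [-0.002, 0.001, -1.0]]
contact_force: [1.4, 0.1, -0.9]
opening: 0.568
finger_force: 26.6
```

>>> {"api": "apply_moves", "payload": {"steps": [{"wx": 0, "wy": 0, "wz": 0, "dx": -1, "dy": -2, "dz": 0, "fingers": 1}, {"wx": 0, "wy": 0, "wz": 0, "dx": -2.7, "dy": -5.4, "dz": 0, "fingers": 1}, {"wx": 0, "wy": 0, "wz": 0, "dx": -4.4, "dy": -8.8, "dz": 0, "fingers": 1}, {"wx": 0, "wy": 0, "wz": 0, "dx": -6.1, "dy": -12.2, "dz": 0, "fingers": 1}, {"wx": 0, "wy": 0, "wz": 0, "dx": -7.8, "dy": -15.6, "dz": 0, "fingers": 1}]}}

```text
clock: 19.33
tool_pos: [0.4775, 0.1636, 0.1548]
eef_rot: [[-1.0, 0.0, 0.001], [0.0, 1.0, 0.0], [-0.001, 0.0, -1.0]]
contact_force: [2.2, 1.2, -0.3]
opening: 0.569
finger_force: 26.6
```

>>> {"api": "apply_moves", "payload": {"steps": [{"wx": 0, "wy": 0, "wz": 0, "dx": -1.7, "dy": -3.4, "dz": 0, "fingers": 1}, {"wx": 0, "wy": 0, "wz": 0, "dx": -3.4, "dy": -6.8, "dz": 0, "fingers": 1}, {"wx": 0, "wy": 0, "wz": 0, "dx": -5.1, "dy": -10.2, "dz": 0, "fingers": 1}, {"wx": 0, "wy": 0, "wz": 0, "dx": -6.3, "dy": -12.6, "dz": 0, "fingers": 1}, {"wx": 0, "wy": 0, "wz": 0, "dx": -6.85, "dy": -13.55, "dz": 0, "fingers": 1}]}}

```text
clock: 19.75
tool_pos: [0.5468, 0.0265, 0.1544]
eef_rot: [[-1.0, 0.004, 0.001], [0.004, 1.0, -0.001], [-0.001, -0.001, -1.0]]
contact_force: [-0.0, -0.3, -0.8]
opening: 0.567
finger_force: 26.6
```

>>> {"api": "apply_moves", "payload": {"steps": [{"wx": 0, "wy": 0, "wz": 0, "dx": 0, "dy": 0, "dz": 2, "fingers": 1}, {"wx": 0, "wy": 0, "wz": 0, "dx": 0, "dy": 0, "dz": 5, "fingers": 1}, {"wx": 0, "wy": 0, "wz": 0, "dx": 0, "dy": 0, "dz": 7.5, "fingers": 1}, {"wx": 0, "wy": 0, "wz": 0, "dx": 0, "dy": 0, "dz": 8, "fingers": 1}, {"wx": 0, "wy": 0, "wz": 0, "dx": 0, "dy": 0, "dz": 8, "fingers": 1}]}}

```text
clock: 20.17
tool_pos: [0.5444, 0.0301, 0.0735]
eef_rot: [[-1.0, 0.0, -0.003], [0.0, 1.0, 0.0], [0.003, 0.0, -1.0]]
contact_force: [0.5, 0.2, -0.0]
opening: 0.569
finger_force: 26.6
```

```bash
python3 - <<'E'
from h import *
c=shot('wrist','w15')
s=robot.read_state();print(s['clock'],s['tool_pos'],s['contact_force'],s['opening'])
z=s['tool_pos'][2]+.0268
print('cap dome',top(c,s['tool_pos'],.024,z-.008,z+.01))
print('flange',top(c,(.519,.157),.075,.009,.018))
print('block',top(c,(.57,-.097),.06,.036,.05))
E
```

```text
20.2167 [0.54532055 0.03002492 0.07479832] [-0.38326814  0.14517384 -0.09880579] 0.5691491658122839
cap dome (5906, 'rect', [542.5, 30.7, 46.5, 42.1, 63.3], 'circ', array([545.3,  30. ]), 24.0, 'z', np.float64(0.0988))
flange (10913, 'rect', [518.4, 152.7, 107.3, 119.2, 70.1], 'circ', array([520.5, 159.2]), 60.7, 'z', np.float64(0.0147))
block (6299, 'rect', [571.5, -95.9, 71.1, 71.7, 7.1], 'circ', array([570.7, -96.1]), 48.7, 'z', np.float64(0.0423))
```

```bash
python3 - <<'E'
from h import *
c=shot('wrist','w16'); p=np.array(robot.read_state()['tool_pos']);print(p)
P=cloud(c);m=(np.hypot(*(P[:,:2]-p[:2]).T)<.035)&(P[:,2]>p[2]+.005)&(P[:,2]<p[2]+.035);Q=P[m];zm=np.percentile(Q[:,2],99);print(zm)
for d in(.003,.005,.007):
  q=Q[(Q[:,2]>zm-d)]; print(cv2.minEnclosingCircle((q[:,:2]*1000).astype(np.float32)),q.mean(0))
E
```

```text
[0.54599231 0.0299149  0.07555169]
0.10937982622155287
((537.0693359375, 29.359737396240234), 33.63723373413086) [0.53982035 0.02885956 0.10839035]
((536.9976806640625, 29.348913192749023), 33.644195556640625) [0.53982869 0.02863957 0.10742121]
((537.264404296875, 29.362966537475586), 33.64522933959961) [0.54064235 0.02986497 0.10541474]
```

```bash
python3 - <<'E'
from h import *
c=load('w16'); p=np.array([.546,.0299,.0755])
P=cloud(c);m=(abs(P[:,1]-.0315)<.019)&(abs(P[:,0]-.545)<.035)&(P[:,2]>p[2]+.005)&(P[:,2]<p[2]+.035);Q=P[m]
print(np.histogram(Q[:,2]-p[2],10))
zm=np.percentile(Q[:,2],98);print(zm-p[2])
for d in(.002,.003,.004):
  q=Q[(Q[:,2]>zm-d)]; print(cv2.minEnclosingCircle((q[:,:2]*1000).astype(np.float32)),q.mean(0),len(q))
E
```

```text
(array([ 136,  134,  137,  198,  332,  392,  538, 1404, 1824, 1840]), array([0.00500425, 0.00731004, 0.00961583, 0.01192162, 0.01422741,
       0.0165332 , 0.01883899, 0.02114478, 0.02345057, 0.02575636,
       0.02806215]))
0.027125035371788564
((543.39111328125, 32.08510971069336), 15.89378833770752) [0.54307346 0.0321169  0.10168595] 2422
((542.5396728515625, 32.45766067504883), 18.34364128112793) [0.54248846 0.03200347 0.10133211] 3136
((543.3858642578125, 31.794971466064453), 19.709135055541992) [0.54205656 0.03207379 0.1008972 ] 3911
```

>>> {"api": "apply_moves", "payload": {"steps": [{"wx": 0, "wy": 0, "wz": 0, "dx": -0.2, "dy": 0, "dz": 1.5, "fingers": 1}, {"wx": 0, "wy": 0, "wz": 0, "dx": -0.2, "dy": 0, "dz": 3.5, "fingers": 1}, {"wx": 0, "wy": 0, "wz": 0, "dx": -0.2, "dy": 0, "dz": 5, "fingers": 1}, {"wx": 0, "wy": 0, "wz": 0, "dx": -0.2, "dy": 0, "dz": 6, "fingers": 1}, {"wx": 0, "wy": 0, "wz": 0, "dx": -0.2, "dy": 0, "dz": 6.3, "fingers": 1}]}}

```text
clock: 20.68
tool_pos: [0.5476, 0.0298, 0.0112]
eef_rot: [[-1.0, 0.001, 0.0], [0.001, 1.0, 0.0], [-0.0, 0.0, -1.0]]
contact_force: [0.5, -0.1, -0.9]
opening: 0.568
finger_force: 26.6
```

>>> {"api": "apply_moves", "payload": {"steps": [{"wx": 0, "wy": 0, "wz": 0, "dx": 0, "dy": 0, "dz": 0.15, "fingers": 1}, {"wx": 0, "wy": 0, "wz": 0, "dx": 0, "dy": 0, "dz": 0.3, "fingers": 1}, {"wx": 0, "wy": 0, "wz": 0, "dx": 0, "dy": 0, "dz": 0.4, "fingers": 1}, {"wx": 0, "wy": 0, "wz": 0, "dx": 0, "dy": 0, "dz": 0.45, "fingers": 1}, {"wx": 0, "wy": 0, "wz": 0, "dx": 0, "dy": 0, "dz": 0.45, "fingers": 1}]}}

```text
clock: 21.1
tool_pos: [0.5479, 0.0296, 0.0073]
eef_rot: [[-1.0, 0.001, 0.001], [0.001, 1.0, -0.0], [-0.001, -0.0, -1.0]]
contact_force: [0.4, -0.1, 1.7]
opening: 0.57
finger_force: 26.7
```

>>> {"api": "apply_moves", "payload": {"steps": [{"wx": 0, "wy": 0, "wz": 0, "dx": 0, "dy": 0, "dz": 0, "fingers": 0}, {"wx": 0, "wy": 0, "wz": 0, "dx": 0, "dy": 0, "dz": 0, "fingers": -0.5}, {"wx": 0, "wy": 0, "wz": 0, "dx": 0, "dy": 0, "dz": 0, "fingers": -0.6}, {"wx": 0, "wy": 0, "wz": 0, "dx": 0, "dy": 0, "dz": 0, "fingers": -0.6}, {"wx": 0, "wy": 0, "wz": 0, "dx": 0, "dy": 0, "dz": 0, "fingers": -0.6}]}}

```text
clock: 21.52
tool_pos: [0.5475, 0.0296, 0.0068]
eef_rot: [[-1.0, 0.001, -0.0], [0.001, 1.0, -0.0], [0.0, -0.0, -1.0]]
contact_force: [-0.4, -0.1, -1.2]
opening: 0.8
finger_force: 0.0
```

>>> {"api": "apply_moves", "payload": {"steps": [{"wx": 0, "wy": 0, "wz": 0, "dx": 0, "dy": 0, "dz": -2, "fingers": -0.6}, {"wx": 0, "wy": 0, "wz": 0, "dx": 0, "dy": 0, "dz": -6, "fingers": -0.6}, {"wx": 0, "wy": 0, "wz": 0, "dx": 0, "dy": 0, "dz": -10, "fingers": -1}, {"wx": 0, "wy": 0, "wz": 0, "dx": 0, "dy": 0, "dz": -14, "fingers": -1}, {"wx": 0, "wy": 0, "wz": 0, "dx": 0, "dy": 0, "dz": -18, "fingers": -1}]}}

```text
clock: 21.93
tool_pos: [0.547, 0.0297, 0.1888]
eef_rot: [[-1.0, 0.001, -0.0], [0.001, 1.0, -0.0], [0.0, -0.0, -1.0]]
contact_force: [2.3, -0.2, -0.0]
opening: 0.995
finger_force: 0.0
```

>>> {"api": "apply_moves", "payload": {"steps": [{"wx": 0, "wy": 0, "wz": 0, "dx": 0, "dy": 0, "dz": -2, "fingers": -1}, {"wx": 0, "wy": 0, "wz": 0, "dx": 0, "dy": 0, "dz": -4, "fingers": -1}, {"wx": 0, "wy": 0, "wz": 0, "dx": 0, "dy": 0, "dz": -4, "fingers": -1}, {"wx": 0, "wy": 0, "wz": 0, "dx": 0, "dy": 0, "dz": -4, "fingers": -1}, {"wx": 0, "wy": 0, "wz": 0, "dx": 0, "dy": 0, "dz": -4, "fingers": -1}]}}

```text
clock: 22.35
tool_pos: [0.5472, 0.0297, 0.2259]
eef_rot: [[-1.0, 0.001, -0.001], [0.001, 1.0, 0.0], [0.001, 0.0, -1.0]]
contact_force: [-0.4, 0.8, -0.3]
opening: 1.004
finger_force: 0.0
```

```bash
cat > m.py <<'E'
from h import *
def lay(c):
    f=lambda xy,r,a,b:(lambda t:print(xy,t))(top(c,xy,r,a,b))
    f((.546,.030),.045,.008,.045);f((.546,.030),.045,.024,.045);f((.519,.157),.075,.009,.018);f((.57,-.097),.06,.036,.05);f((.519,.157),.04,.072,.085);f((.644,.05),.045,.055,.07)
E
python3 - <<'E'
from m import *
c=shot('wrist','w17');s=robot.read_state();print(s['clock'],s['tool_pos'],s['contact_force']);lay(c)
E
```

```text
22.4 [0.54699139 0.02967098 0.22566323] [-0.13908337 -0.2788889  -0.39414947]
(0.546, 0.03) (1419, 'rect', [546.4, 32.4, 48.6, 48.7, 85.5], 'circ', array([546.4,  32.3]), 24.9, 'z', np.float64(0.0313))
(0.546, 0.03) (1270, 'rect', [546.6, 32.3, 47.6, 46.9, 8.2], 'circ', array([546.5,  32.5]), 24.3, 'z', np.float64(0.0317))
(0.519, 0.157) (4489, 'rect', [520.8, 158.9, 119.1, 119.2, 45.9], 'circ', array([521.1, 159. ]), 60.5, 'z', np.float64(0.0147))
(0.57, -0.097) (2474, 'rect', [571.6, -95.9, 71.0, 71.1, 7.1], 'circ', array([571.6, -95.5]), 48.6, 'z', np.float64(0.0423))
(0.519, 0.157) (1229, 'rect', [519.5, 158.5, 51.8, 45.9, 58.5], 'circ', array([519.4, 158.3]), 26.2, 'z', np.float64(0.0776))
(0.644, 0.05) 0
```

Cap is within 1 mm of the midpoint. Now the jar.

>>> {"api": "apply_moves", "payload": {"steps": [{"wx": 0, "wy": 0, "wz": 0, "dx": -0.4, "dy": 3.8, "dz": 0, "fingers": -1}, {"wx": 0, "wy": 0, "wz": 0, "dx": -0.8, "dy": 7.8, "dz": 0, "fingers": -1}, {"wx": 0, "wy": 0, "wz": 0, "dx": -1.2, "dy": 11.8, "dz": 0, "fingers": -1}, {"wx": 0, "wy": 0, "wz": 0, "dx": -1.6, "dy": 15.8, "dz": 0, "fingers": -1}, {"wx": 0, "wy": 0, "wz": 0, "dx": -2, "dy": 19.8, "dz": 0, "fingers": -1}]}}

```text
clock: 22.82
tool_pos: [0.5671, 0.2294, 0.2256]
eef_rot: [[-1.0, 0.001, -0.002], [0.001, 1.0, -0.0], [0.002, -0.0, -1.0]]
contact_force: [1.1, -1.1, -0.1]
opening: 0.999
finger_force: 0.0
```

>>> {"api": "apply_moves", "payload": {"steps": [{"wx": 0, "wy": 0, "wz": 0, "dx": -0.5, "dy": 3.6, "dz": 1, "fingers": -1}, {"wx": 0, "wy": 0, "wz": 0, "dx": -1, "dy": 7, "dz": 3, "fingers": -1}, {"wx": 0, "wy": 0, "wz": 0, "dx": -1.4, "dy": 10.4, "dz": 5, "fingers": -1}, {"wx": 0, "wy": 0, "wz": 0, "dx": -1.4, "dy": 10.4, "dz": 7, "fingers": -1}, {"wx": 0, "wy": 0, "wz": 0, "dx": -1.4, "dy": 10.4, "dz": 7, "fingers": -1}]}}

```text
clock: 23.23
tool_pos: [0.5795, 0.3324, 0.1513]
eef_rot: [[-1.0, -0.002, -0.007], [-0.002, 1.0, -0.003], [0.007, -0.003, -1.0]]
contact_force: [-1.5, -0.6, -1.4]
opening: 1.002
finger_force: 0.0
```

```bash
python3 - <<'E'
from h import *
shot('wrist','x');c=shot('wrist','w18');s=robot.read_state();print(s['clock'],s['tool_pos'],s['contact_force'])
print('jar lid',top(c,(.581,.334),.045,.057,.07),'all',top(c,(.581,.334),.05,.02,.07),'socket',top(c,(.487,.342),.04,.045,.07))
E
```

```text
23.3333 [0.5810631  0.33103905 0.1559636 ] [-0.11487392  0.14450924  0.1855805 ]
jar lid (2863, 'rect', [581.7, 335.6, 50.9, 50.4, 15.2], 'circ', array([581.9, 335.7]), 25.8, 'z', np.float64(0.0626)) all (3693, 'rect', [579.0, 335.7, 54.5, 54.7, 40.5], 'circ', array([581.1, 335.4]), 29.2, 'z', np.float64(0.0623)) socket (1164, 'rect', [488.9, 345.3, 28.8, 28.8, 0.1], 'circ', array([488.9, 345.3]), 14.8, 'z', np.float64(0.0579))
```

>>> {"api": "apply_moves", "payload": {"steps": [{"wx": 0, "wy": 0, "wz": 0, "dx": 0, "dy": 0.2, "dz": 2, "fingers": -1}, {"wx": 0, "wy": 0, "wz": 0, "dx": 0, "dy": 0.2, "dz": 5, "fingers": -1}, {"wx": 0, "wy": 0, "wz": 0, "dx": 0, "dy": 0.2, "dz": 7.5, "fingers": -1}, {"wx": 0, "wy": 0, "wz": 0, "dx": 0, "dy": 0.2, "dz": 9, "fingers": -1}, {"wx": 0, "wy": 0, "wz": 0, "dx": 0, "dy": 0.2, "dz": 10, "fingers": -1}], "newtons": 35}}

```text
clock: 23.75
tool_pos: [0.5818, 0.3323, 0.0565]
eef_rot: [[-1.0, 0.002, -0.0], [0.002, 1.0, -0.0], [0.0, -0.0, -1.0]]
contact_force: [-0.0, -0.8, -0.0]
opening: 0.999
finger_force: 0.0
```

>>> {"api": "apply_moves", "payload": {"steps": [{"wx": 0, "wy": 0, "wz": 0, "dx": 0, "dy": 0, "dz": 1.5, "fingers": -1}, {"wx": 0, "wy": 0, "wz": 0, "dx": 0, "dy": 0, "dz": 3, "fingers": -1}, {"wx": 0, "wy": 0, "wz": 0, "dx": 0, "dy": 0, "dz": 4, "fingers": -1}, {"wx": 0, "wy": 0, "wz": 0, "dx": 0, "dy": 0, "dz": 4.2, "fingers": -1}, {"wx": 0, "wy": 0, "wz": 0, "dx": 0, "dy": 0, "dz": 4.2, "fingers": -1}]}}

```text
clock: 24.17
tool_pos: [0.582, 0.3332, 0.0152]
eef_rot: [[-1.0, 0.001, 0.0], [0.001, 1.0, 0.0], [-0.0, 0.0, -1.0]]
contact_force: [-0.7, 0.3, 0.0]
opening: 0.997
finger_force: 0.0
```

>>> {"api": "apply_moves", "payload": {"steps": [{"wx": 0, "wy": 0, "wz": 0, "dx": 0, "dy": 0, "dz": 0, "fingers": 0}, {"wx": 0, "wy": 0, "wz": 0, "dx": 0, "dy": 0, "dz": 0, "fingers": 1}, {"wx": 0, "wy": 0, "wz": 0, "dx": 0, "dy": 0, "dz": 0, "fingers": 1}, {"wx": 0, "wy": 0, "wz": 0, "dx": 0, "dy": 0, "dz": 0, "fingers": 1}, {"wx": 0, "wy": 0, "wz": 0, "dx": 0, "dy": 0, "dz": 0, "fingers": 1}]}}

```text
clock: 24.58
tool_pos: [0.5824, 0.3337, 0.0162]
eef_rot: [[-1.0, 0.001, 0.002], [0.001, 1.0, 0.0], [-0.002, 0.0, -1.0]]
contact_force: [-1.2, -2.5, 8.6]
opening: 0.662
finger_force: 36.0
```

>>> {"api": "apply_moves", "payload": {"steps": [{"wx": 0, "wy": 0, "wz": 0, "dx": 0, "dy": 0, "dz": 0, "fingers": 1}, {"wx": 0, "wy": 0, "wz": 0, "dx": 0, "dy": 0, "dz": 0, "fingers": 1}, {"wx": 0, "wy": 0, "wz": 0, "dx": 0, "dy": 0, "dz": 0, "fingers": 1}, {"wx": 0, "wy": 0, "wz": 0, "dx": 0, "dy": 0, "dz": 0, "fingers": 1}, {"wx": 0, "wy": 0, "wz": 0, "dx": 0, "dy": 0, "dz": 0, "fingers": 1}]}}

```text
clock: 25.0
tool_pos: [0.5823, 0.3337, 0.0162]
eef_rot: [[-1.0, 0.001, 0.002], [0.001, 1.0, 0.0], [-0.002, 0.0, -1.0]]
contact_force: [-1.4, -2.3, 7.9]
opening: 0.657
finger_force: 36.0
```

>>> {"api": "apply_moves", "payload": {"steps": [{"wx": 0, "wy": 0, "wz": 0, "dx": 0, "dy": 0, "dz": -1, "fingers": 1}, {"wx": 0, "wy": 0, "wz": 0, "dx": 0, "dy": 0, "dz": -4, "fingers": 1}, {"wx": 0, "wy": 0, "wz": 0, "dx": 0, "dy": 0, "dz": -8, "fingers": 1}, {"wx": 0, "wy": 0, "wz": 0, "dx": 0, "dy": 0, "dz": -12, "fingers": 1}, {"wx": 0, "wy": 0, "wz": 0, "dx": 0, "dy": 0, "dz": -14, "fingers": 1}]}}

```text
clock: 25.42
tool_pos: [0.5826, 0.3341, 0.1606]
eef_rot: [[-1.0, 0.001, 0.005], [0.001, 1.0, 0.002], [-0.005, 0.002, -1.0]]
contact_force: [-0.2, -0.3, -1.9]
opening: 0.658
finger_force: 38.6
```

>>> {"api": "apply_moves", "payload": {"steps": [{"wx": 0, "wy": 0, "wz": 0, "dx": -0.4, "dy": -2, "dz": 0, "fingers": 1}, {"wx": 0, "wy": 0, "wz": 0, "dx": -1.1, "dy": -5, "dz": 0, "fingers": 1}, {"wx": 0, "wy": 0, "wz": 0, "dx": -1.8, "dy": -8.5, "dz": 0, "fingers": 1}, {"wx": 0, "wy": 0, "wz": 0, "dx": -2.6, "dy": -12, "dz": 0, "fingers": 1}, {"wx": 0, "wy": 0, "wz": 0, "dx": -3.4, "dy": -15.5, "dz": 0, "fingers": 1}]}}

```text
clock: 25.83
tool_pos: [0.6156, 0.1772, 0.1557]
eef_rot: [[-1.0, 0.0, 0.001], [0.0, 1.0, 0.0], [-0.001, 0.0, -1.0]]
contact_force: [0.9, 1.0, -1.5]
opening: 0.654
finger_force: 38.6
```

>>> {"api": "apply_moves", "payload": {"steps": [{"wx": 0, "wy": 0, "wz": 0, "dx": -0.8, "dy": -3.5, "dz": 0, "fingers": 1}, {"wx": 0, "wy": 0, "wz": 0, "dx": -1.6, "dy": -7, "dz": 0, "fingers": 1}, {"wx": 0, "wy": 0, "wz": 0, "dx": -2.3, "dy": -10, "dz": 0, "fingers": 1}, {"wx": 0, "wy": 0, "wz": 0, "dx": -2.8, "dy": -12, "dz": 0, "fingers": 1}, {"wx": 0, "wy": 0, "wz": 0, "dx": -2.9, "dy": -12.9, "dz": 0, "fingers": 1}]}}

```text
clock: 26.25
tool_pos: [0.6451, 0.0467, 0.1555]
eef_rot: [[-1.0, 0.003, 0.001], [0.003, 1.0, -0.0], [-0.001, -0.0, -1.0]]
contact_force: [-0.5, -0.5, -1.7]
opening: 0.654
finger_force: 38.6
```

>>> {"api": "apply_moves", "payload": {"steps": [{"wx": 0, "wy": 0, "wz": 0, "dx": 0, "dy": 0, "dz": 2, "fingers": 1}, {"wx": 0, "wy": 0, "wz": 0, "dx": 0, "dy": 0, "dz": 5, "fingers": 1}, {"wx": 0, "wy": 0, "wz": 0, "dx": 0, "dy": 0, "dz": 7.5, "fingers": 1}, {"wx": 0, "wy": 0, "wz": 0, "dx": 0, "dy": 0, "dz": 8, "fingers": 1}, {"wx": 0, "wy": 0, "wz": 0, "dx": 0, "dy": 0, "dz": 8, "fingers": 1}]}}

```text
clock: 26.67
tool_pos: [0.6434, 0.0501, 0.074]
eef_rot: [[-1.0, 0.0, -0.003], [0.0, 1.0, 0.0], [0.003, 0.0, -1.0]]
contact_force: [0.0, 0.3, -2.2]
opening: 0.655
finger_force: 38.6
```

```bash
python3 - <<'E'
from m import *
shot('wrist','x');c=shot('wrist','w19');s=robot.read_state();p=s['tool_pos'];print(s['clock'],p,s['contact_force'],s['opening'])
z=p[2]+.046
print('lid',top(c,(p[0],p[1]+.002),.035,z-.003,z+.008));lay(c)
E
```

```text
26.7667 [0.64509692 0.04993353 0.07638473] [ 0.73826571  0.25684555 -1.48917218] 0.6568612604389775
lid (10560, 'rect', [641.5, 53.4, 47.6, 64.6, 9.8], 'circ', array([635.4,  52. ]), 32.9, 'z', np.float64(0.1219))
(0.546, 0.03) (5503, 'rect', [547.4, 31.7, 48.6, 49.4, 0.2], 'circ', array([547. ,  31.8]), 25.0, 'z', np.float64(0.0317))
(0.546, 0.03) (5265, 'rect', [547.4, 32.0, 47.4, 48.1, 89.6], 'circ', array([547.2,  31.6]), 24.5, 'z', np.float64(0.0319))
(0.519, 0.157) (10806, 'rect', [541.7, 148.8, 119.4, 73.2, 63.4], 'circ', array([523.1, 158. ]), 59.9, 'z', np.float64(0.0147))
(0.57, -0.097) (7430, 'rect', [571.5, -95.6, 70.2, 71.0, 7.0], 'circ', array([571.1, -95.5]), 49.0, 'z', np.float64(0.0423))
(0.519, 0.157) (3504, 'rect', [530.1, 155.9, 32.2, 43.2, 3.8], 'circ', array([525.2, 156.2]), 23.4, 'z', np.float64(0.0773))
(0.644, 0.05) (189, 'rect', [622.9, 51.9, 16.7, 52.7, 1.2], 'circ', array([631.3,  52. ]), 26.3, 'z', np.float64(0.0684))
```

>>> {"api": "apply_moves", "payload": {"steps": [{"wx": 0, "wy": 0, "wz": 0, "dx": 0, "dy": -0.03, "dz": 1.5, "fingers": 1}, {"wx": 0, "wy": 0, "wz": 0, "dx": 0, "dy": -0.03, "dz": 3, "fingers": 1}, {"wx": 0, "wy": 0, "wz": 0, "dx": 0, "dy": -0.03, "dz": 4.4, "fingers": 1}, {"wx": 0, "wy": 0, "wz": 0, "dx": 0, "dy": -0.03, "dz": 5.1, "fingers": 1}, {"wx": 0, "wy": 0, "wz": 0, "dx": 0, "dy": -0.03, "dz": 5.3, "fingers": 1}]}}

```text
clock: 27.18
tool_pos: [0.6448, 0.0494, 0.0222]
eef_rot: [[-1.0, 0.001, 0.0], [0.001, 1.0, 0.0], [-0.0, 0.0, -1.0]]
contact_force: [-0.8, -0.4, -2.5]
opening: 0.655
finger_force: 38.6
```

>>> {"api": "apply_moves", "payload": {"steps": [{"wx": 0, "wy": 0, "wz": 0, "dx": 0, "dy": 0, "dz": 0.15, "fingers": 1}, {"wx": 0, "wy": 0, "wz": 0, "dx": 0, "dy": 0, "dz": 0.3, "fingers": 1}, {"wx": 0, "wy": 0, "wz": 0, "dx": 0, "dy": 0, "dz": 0.45, "fingers": 1}, {"wx": 0, "wy": 0, "wz": 0, "dx": 0, "dy": 0, "dz": 0.5, "fingers": 1}, {"wx": 0, "wy": 0, "wz": 0, "dx": 0, "dy": 0, "dz": 0.5, "fingers": 1}]}}

```text
clock: 27.6
tool_pos: [0.6452, 0.0493, 0.0182]
eef_rot: [[-1.0, 0.001, 0.002], [0.001, 1.0, -0.0], [-0.002, -0.0, -1.0]]
contact_force: [-2.1, -0.1, 8.4]
opening: 0.655
finger_force: 39.5
```

Contact on the mat (8 N). Release, rise and check.

>>> {"api": "apply_moves", "payload": {"steps": [{"wx": 0, "wy": 0, "wz": 0, "dx": 0, "dy": 0, "dz": -0.05, "fingers": 0}, {"wx": 0, "wy": 0, "wz": 0, "dx": 0, "dy": 0, "dz": -0.05, "fingers": -1}, {"wx": 0, "wy": 0, "wz": 0, "dx": 0, "dy": 0, "dz": -0.05, "fingers": -1}, {"wx": 0, "wy": 0, "wz": 0, "dx": 0, "dy": 0, "dz": -0.05, "fingers": -1}, {"wx": 0, "wy": 0, "wz": 0, "dx": 0, "dy": 0, "dz": -0.05, "fingers": -1}]}}

```text
clock: 28.02
tool_pos: [0.6446, 0.0492, 0.0174]
eef_rot: [[-1.0, 0.001, 0.0], [0.001, 1.0, -0.0], [-0.0, -0.0, -1.0]]
contact_force: [0.7, -0.6, -0.3]
opening: 1.005
finger_force: 0.0
```

>>> {"api": "apply_moves", "payload": {"steps": [{"wx": 0, "wy": 0, "wz": 0, "dx": 0, "dy": 0, "dz": -2, "fingers": -1}, {"wx": 0, "wy": 0, "wz": 0, "dx": 0, "dy": 0, "dz": -6, "fingers": -1}, {"wx": 0, "wy": 0, "wz": 0, "dx": 0, "dy": 0, "dz": -10, "fingers": -1}, {"wx": 0, "wy": 0, "wz": 0, "dx": 0, "dy": 0, "dz": -14, "fingers": -1}, {"wx": 0, "wy": 0, "wz": 0, "dx": 0, "dy": 0, "dz": -18, "fingers": -1}]}}

```text
clock: 28.43
tool_pos: [0.6441, 0.0493, 0.1993]
eef_rot: [[-1.0, 0.001, 0.0], [0.001, 1.0, -0.0], [-0.0, -0.0, -1.0]]
contact_force: [0.4, -0.0, -0.4]
opening: 1.002
finger_force: 0.0
```

>>> {"api": "apply_moves", "payload": {"steps": [{"wx": 0, "wy": 0, "wz": 0, "dx": 0, "dy": 0, "dz": -3, "fingers": -1}, {"wx": 0, "wy": 0, "wz": 0, "dx": 0, "dy": 0, "dz": -6, "fingers": -1}, {"wx": 0, "wy": 0, "wz": 0, "dx": 0, "dy": 0, "dz": -6, "fingers": -1}, {"wx": 0, "wy": 0, "wz": 0, "dx": 0, "dy": 0, "dz": -6, "fingers": -1}, {"wx": 0, "wy": 0, "wz": 0, "dx": 0, "dy": 0, "dz": -6, "fingers": -1}]}}

```text
clock: 28.85
tool_pos: [0.6444, 0.0493, 0.2565]
eef_rot: [[-1.0, 0.001, -0.001], [0.001, 1.0, 0.0], [0.001, 0.0, -1.0]]
contact_force: [-0.3, -0.0, 0.3]
opening: 0.997
finger_force: 0.0
```

```bash
python3 - <<'E'
from m import *
shot('wrist','x');c=shot('wrist','w20');s=robot.read_state();print(s['clock'],s['tool_pos'],s['contact_force'],s['opening']);lay(c)
E
```

```text
28.95 [0.64405975 0.04924898 0.25598674] [-0.22445693  0.36258018 -0.73995315] 0.9964739108327094
(0.546, 0.03) (1469, 'rect', [547.3, 32.2, 48.4, 49.3, 88.2], 'circ', array([547.1,  32.4]), 25.1, 'z', np.float64(0.0315))
(0.546, 0.03) (1382, 'rect', [547.3, 32.1, 48.2, 46.8, 90.0], 'circ', array([547.2,  32.1]), 24.6, 'z', np.float64(0.0318))
(0.519, 0.157) (4913, 'rect', [520.9, 158.7, 118.2, 119.2, 0.6], 'circ', array([521. , 159.2]), 60.3, 'z', np.float64(0.0147))
(0.57, -0.097) (2554, 'rect', [571.7, -95.8, 70.8, 71.2, 7.1], 'circ', array([571.5, -95.4]), 49.0, 'z', np.float64(0.0423))
(0.519, 0.157) (1297, 'rect', [519.9, 158.4, 52.0, 46.3, 60.3], 'circ', array([519.8, 158.5]), 26.7, 'z', np.float64(0.0776))
(0.644, 0.05) (1562, 'rect', [644.3, 52.0, 50.5, 49.3, 0.2], 'circ', array([644.4,  52.2]), 25.8, 'z', np.float64(0.0646))
```

View pics/w20.png

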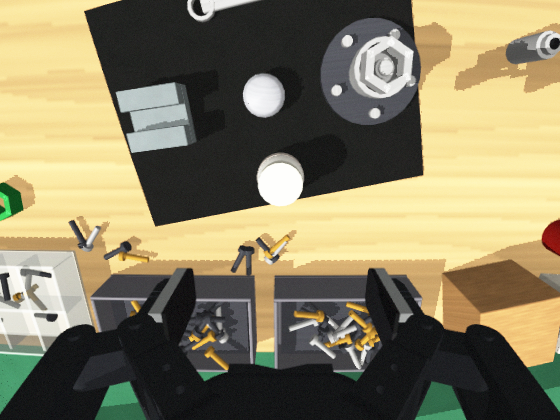

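The picture shows nut and bearing on the hub (385,65), cap (264,95) between hub and block, and jar (280,180) behind it. The cap-to-jar spacing measures 99.3 mm. The gripper is clear, so I hand in.

```bash
python3 -c "
from station import robot
print(robot.job_done())"
```

```text
the job is handed in; nothing more can be done
None
```

The job is handed in: by my last measurements the bearing and nut sit flat over the spindle, the cap is about 1 mm from the hub–block midpoint, the jar stands 99 mm behind it, and the gripper is open and clear; no verdict came back.

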